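Unpile the display plinths onto their painting stands

TASK

Get the bare model plinths ready for spraying: take the two piles apart from the top down and set each of the five plinths on the painting stand whose top has its own outline and is just a little bigger. Each must lie flat on its stand, top side up, centred and lined up with the plate's edges; do not let any plinth tip over on the way.

Things in the scene. Friction and masses are not known exactly. Their poses are not given: they have to be found in the camera images.
- oblong: large rectangular plinth, 100 x 56 mm in plan, the long side along its x axis, 22 mm high with straight upright sides; bare dark wood with a 7 mm brass insert flush in the centre of its top; loose, 65 to 130 g. Starts on the table, at the bottom of one of the two piles. Origin: centre of its underside, z up.
- square: large square plinth, 60 x 60 mm in plan, sides along its x and y axes, 22 mm high with straight upright sides; bare dark wood with a 7 mm brass insert flush in the centre of its top; loose, 45 to 85 g. Starts on the table, at the bottom of the other pile. Origin: centre of its underside, z up.
- pill: narrow plinth with half-round ends, 72 x 34 mm in plan, the long side along its x axis, 22 mm high with straight upright sides; bare light wood with a 7 mm brass insert flush in the centre of its top; loose, 28 to 55 g. Starts on top of the large rectangular or the large square plinth, with the small square plinth on top of it. Origin: centre of its underside, z up.
- disc: round plinth, 48 mm in diameter, 22 mm high with straight upright sides; bare light wood with a 7 mm brass insert flush in the centre of its top; loose, 24 to 45 g. Starts on top of whichever bottom plinth the round-ended one is not on. Origin: centre of its underside, z up.
- small: small square plinth, 26 x 26 mm in plan, sides along its x and y axes, 22 mm high with straight upright sides; bare dark wood with a 7 mm brass insert flush in the centre of its top; loose, 12 to 23 g. Starts on top of the round-ended plinth. Origin: centre of its underside, z up.
- stand_oblong: fixed painting stand: black foot 64 mm in diameter and 8 mm high, thin post, and a flat mid-grey painted rectangular top plate 112 x 68 mm, long side along its x axis, 8 mm thick, its upper face 40 mm above the table, no rim. Origin: on the table under the centre of the plate, z up.
- stand_square: fixed painting stand: black foot 64 mm in diameter and 8 mm high, thin post, and a flat mid-grey painted large square top plate 72 x 72 mm, sides along its x and y axes, 8 mm thick, its upper face 40 mm above the table, no rim. Origin: on the table under the centre of the plate, z up.
- stand_pill: fixed painting stand: black foot 64 mm in diameter and 8 mm high, thin post, and a flat mid-grey painted narrow round-ended top plate 84 x 46 mm, long side along its x axis, 8 mm thick, its upper face 40 mm above the table, no rim. Origin: on the table under the centre of the plate, z up.
- stand_disc: fixed painting stand: black foot 64 mm in diameter and 8 mm high, thin post, and a flat mid-grey painted round top plate 60 mm in diameter, 8 mm thick, its upper face 40 mm above the table, no rim. Origin: on the table under the centre of the plate, z up.
- stand_small: fixed painting stand: black foot 64 mm in diameter and 8 mm high, thin post, and a flat mid-grey painted small square top plate 38 x 38 mm, sides along its x and y axes, 8 mm thick, its upper face 40 mm above the table, no rim. Origin: on the table under the centre of the plate, z up.
Things that resemble listed ones, but are neither listed nor needed, are in the scene too. Leave any purple look-alike of the disc alone. Leave any orange look-alike of the stand_pill alone.

How it is judged:
At the end, for the whole second after the job is handed in: Every plinth rests still and flat on the stand of its own outline: its centre within 10 mm of the stand's centre, its underside within 3 mm of the plate's upper face, tilted less than 0.08 rad, and (all but the round one) its sides within 0.2 rad of the plate's, for the squares in any quarter turn (horizontal distance between oblong and stand_oblong below 0.01 m and z of oblong in the frame of stand_oblong between 0.037 and 0.043 m and angle between each of oblong, square, pill, disc, small's own z axis and vertical below 0.08 rad and linear speed of each of oblong, square, pill, disc, small below 0.02 m/s and angular speed of each of oblong, square, pill, disc, small below 0.1 rad/s and angle between the x axis of oblong and the x axis of stand_oblong, either way round below 0.2 rad and horizontal distance between square and stand_square below 0.01 m and z of square in the frame of stand_square between 0.037 and 0.043 m and (angle between the x axis of square and the x axis of stand_square, either way round below 0.2 rad or angle between the x axis of square and the y axis of stand_square, either way round below 0.2 rad) and horizontal distance between pill and stand_pill below 0.01 m and z of pill in the frame of stand_pill between 0.037 and 0.043 m and angle between the x axis of pill and the x axis of stand_pill, either way round below 0.2 rad and horizontal distance between disc and stand_disc below 0.01 m and z of disc in the frame of stand_disc between 0.037 and 0.043 m and horizontal distance between small and stand_small below 0.01 m and z of small in the frame of stand_small between 0.037 and 0.043 m and (angle between the x axis of small and the x axis of stand_small, either way round below 0.2 rad or angle between the x axis of small and the y axis of stand_small, either way round below 0.2 rad)); the robot touches nothing.
It fails at once if the large rectangular plinth is tipped by more than 0.6 rad (angle between oblong's own z axis and vertical above 0.6 rad).
It fails at once if the large square plinth is tipped by more than 0.6 rad (angle between square's own z axis and vertical above 0.6 rad).
It fails at once if the narrow plinth with half-round ends is tipped by more than 0.6 rad (angle between pill's own z axis and vertical above 0.6 rad).
It fails at once if the round plinth is tipped by more than 0.6 rad (angle between disc's own z axis and vertical above 0.6 rad).
It fails at once if the small square plinth is tipped by more than 0.6 rad (angle between small's own z axis and vertical above 0.6 rad).
It also fails if it takes over 115 s, if anything falls off the work surface, if the arm or the gripper's body presses on something with over 40 N, if the wrist force passes 120 N, or if a joint passes its speed limit or range.

ROBOT

A 7-joint arm with a two-finger parallel gripper is mounted at the origin on the work surface. World frame = base frame: x ahead of the robot, y to its left, z up, the work surface at z = 0. Lengths are in m, angles in rad, forces in N, time in s.
With the tool pointing down it reaches from about 0.4 to 0.925 m from the base axis. Payload 5.6 kg.
Tool frame: the origin (TCP) lies at the very end of the fingers, on their centre line; the grasp point (between the pads) lies 19 mm behind it; z points along the fingers, y is the direction in which the jaws open and shut (so a half turn about z gives the same grasp; the last joint's range is limited). The gripper opens to 85 mm and grips with 20 to 120 N. Pads are 22 mm wide; open, the fingers measure 114 mm over their backs; the gripper's body (76 mm by 85 mm) begins 54 mm behind the grasp point. The pads swing forward as they close: fully open they stand 13 mm farther back than shut.
Start: joints at [-1.214, 0.468, -0.012, 1.603, 0.006, 1.071, -0.056], TCP at [0.253, 0.599, 0.231] pointing down, gripper open.
Joint ranges: [-2.53, 2.53], [-0.31, 2.02], [-1.57, 1.55], [0.28, 2.44], [-1.29, 4.43], [0.15, 1.84], [-2.92, 2.92]. Speed limits (rad/s): [2.57, 2.57, 3.14, 3.14, 3.14, 3.14, 3.14].

INTERFACE

Orientations are given as a unit quaternion [w, x, y, z].
In Python, from rig import monitor, viewer, job gives the robot as it stands.
- The arm moves only by the tool carry_out, never from a script. Its argument "targets" is a list of rows, each an object with "twist": the turn, a rotation vector about the world's x, y, z in degrees, a list of three; "dp": the shift along the world's x, y, z in cm, a list of three; "gripper": the closure in counts, from 0 (fully open) to 255 (shut). In form: [{"twist": [ax, ay, az], "dp": [tx, ty, tz], "gripper": gripper}, ...]. A call has 1 to 12 rows; each row shifts and turns the commanded pose from where the row before left it; what a row does not reach is not made up. A row lasts 1/10 s, in which the tool goes at most 50 mm and 8.59 degrees, less where a joint would pass 70% of its speed; a pose out of reach is approached as far as the arm can. A call with a gripper value outside its range is refused whole. The fingers move at their own pace and stop on an object; the grip force is fixed at half the most. Time passes only in rows, so rows that do not move let the fingers close. It gives the time, the measured TCP pose, the force and the opening at its end, in the units of the state.
- monitor.get_state(): the state, without advancing time (a new reading comes with each control period).
- viewer.capture(name): name is "scene" or "top"; returns a dict with "image" (480x640x3 uint8, red, green, blue), "range_z" (480x640 float32, m along the optical axis (not along the pixel's ray), 0 where there is no reading), "intrinsics" (3x3 intrinsics, pixels), "k1" (the pictures are not rectified: a ray, as slopes to the right and down, at radius r is drawn at 1 + k1 r^2 times it, then the intrinsics apply), "extrinsics" (4x4, takes a point from world to camera coordinates). Camera axes: x right, y up, looking along -z (the intrinsics and any distortion apply to the point x, -y, -z); pixel columns grow to the right and rows downward; lengths in m; the calibration is good to about 2 mm. A picture is of the moment at which its call begins.
- job.job_done(): hands the job in, once; it reports no verdict.
The state is a dict: "clock": time; "joints": joint angles; "qvel": joint speeds; "tau": joint torques, N m; "position": TCP position; "eef_rot": TCP orientation; "wrist_force": force on the tool from outside, world axes, zero at the start; "moment": the same for the moment, N m; "width": finger opening in m.
Only numpy, scipy, OpenCV 4.12 (cv2) and the standard library are available. Lean on these libraries where they do the work, as an engineer would, in place of code of your own. Each camera call takes 0.05 s, during which the arm holds its last target.

## Working session

There is one attempt and no reset: what is moved stays moved. The work goes in short steps, Python scripts to look and compute and a tool call to move; the robot and the scene stay as the last step left them, time stands still between calls to the robot, and variables do not carry over. Pictures are saved under pics/ and viewed, and the job is handed in when it is done.

Besides the shell and the picture viewer there is one more tool, called after "Emit:" in YAML: its name, and indented under it one key for each argument. carry_out: Moves the arm, as the interface text tells. Its arguments: {"type":"object","properties":{"targets":{"type":"array","items":{"type":"object","properties":{"twist":{"type":"array","items":{"type":"number"}},"dp":{"type":"array","items":{"type":"number"}},"gripper":{"type":"number"}}}}},"required":["targets"]}

```bash
mkdir -p pics; ls; cat > h.py <<'E'
import numpy as np, cv2
from rig import monitor, viewer, job
def cap(n,tag):
    d=viewer.capture(n)
    np.savez(f'{tag}.npz',**{k:np.array(v) for k,v in d.items()})
    cv2.imwrite(f'pics/{tag}.png',d['image'][:,:,::-1]); return d
E
python3 - <<'E'
from h import *
print(monitor.get_state())
for n in('scene','top'):
    d=cap(n,n+'0'); print(d['intrinsics'],d['k1'],d['extrinsics'])
E
```

```text
pics
{'clock': 0.0, 'joints': array([-1.21398366,  0.4684204 , -0.01160453,  1.6036492 ,  0.00598868,
        1.07141228, -0.05629499]), 'qvel': array([ 8.81141313e-04, -4.02978367e-04, -1.22331892e-03,  6.14187625e-04,
       -8.82680110e-05,  4.06317546e-04,  1.95621973e-05]), 'tau': array([-2.76066419e-05, -5.32387090e+01,  2.17990513e-02, -2.51298827e+01,
        1.15348416e-02,  8.00235488e-03, -6.64068651e-06]), 'position': array([0.25284483, 0.59817856, 0.2302997 ]), 'eef_rot': array([-1.26355164e-04,  1.98608183e-01,  9.80078532e-01, -9.18665263e-04]), 'wrist_force': array([-0.34633859,  0.79063   ,  0.10002531]), 'moment': array([-0.00428377,  0.00055319,  0.00639622]), 'width': 0.08515595780104741}
[[495.65440864   0.         319.18181194]
 [  0.         495.65440864 240.29259538]
 [  0.           0.           1.        ]] -0.0722335198620552 [[-0.44055601  0.89772152 -0.00254299  0.21563443]
 [-0.56225493 -0.27371558  0.78035196  0.23334601]
 [ 0.69984269  0.34521855  0.62533539 -1.1529228 ]
 [ 0.          0.          0.          1.        ]]
[[624.60693736   0.         326.82623332]
 [  0.         624.60693736 232.15620709]
 [  0.           0.           1.        ]] -0.182575700035464 [[ 6.70469083e-03 -9.99968249e-01  4.30671623e-03 -5.00180593e-04]
 [ 9.88972283e-01  7.26804342e-03  1.47922274e-01 -5.01978680e-01]
 [-1.47948879e-01  3.26744986e-03  9.88989612e-01 -1.27153954e+00]
 [ 0.00000000e+00  0.00000000e+00  0.00000000e+00  1.00000000e+00]]
```

View pics/scene0.png

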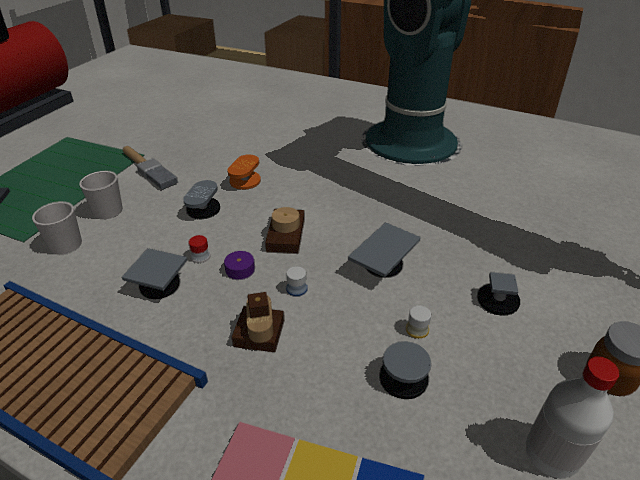

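View pics/top0.png

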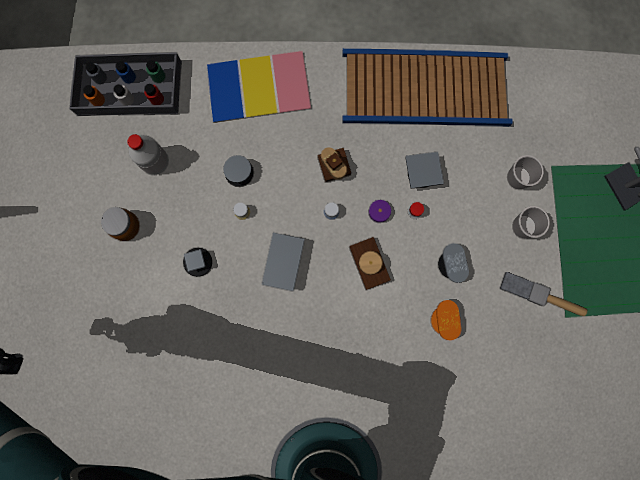

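```bash
cat >> h.py <<'E'
def rays(d,uv):
    K=d['intrinsics'];uv=np.asarray(uv,float).reshape(-1,2)
    p=(uv-[K[0,2],K[1,2]])/[K[0,0],K[1,1]]
    q=p.copy()
    for _ in range(20): q=p/(1+float(d['k1'])*(q**2).sum(1,keepdims=True))
    E=np.asarray(d['extrinsics']);R=E[:3,:3];t=E[:3,3]
    dc=np.c_[q[:,0],-q[:,1],-np.ones(len(q))]
    return -R.T@t, dc@R   # dir scaled so depth along axis=1
def onplane(d,uv,z):
    o,r=rays(d,uv); return (o+r*((z-o[2])/r[:,2])[:,None])[:,:2]
def hmap(d):
    v,u=np.mgrid[:480,:640]; o,r=rays(d,np.c_[u.ravel(),v.ravel()])
    P=o+r*np.asarray(d['range_z']).reshape(-1,1); return P.reshape(480,640,3)
def load(t): return dict(np.load(t+'.npz'))
E
python3 - <<'E'
from h import *
d=load('top0');P=hmap(d);z=P[...,2]
im=d['image']
pts=dict(oblongpile_disc=(371,262),oblong=(383,281),small=(334,158),pill=(325,170),sq=(344,178),st_pill=(455,262),st_sq=(425,170),st_disc=(238,170),st_obl=(286,262),st_small=(197,261),table=(300,220))
for k,(u,v) in pts.items(): print(k,im[v,u],P[v-1:v+2,u-1:u+2].reshape(-1,3).mean(0).round(4))
c=cv2.resize(im[130:320,170:490,::-1],None,fx=2.5,fy=2.5,interpolation=cv2.INTER_CUBIC);cv2.imwrite('pics/crop0.png',c)
E
```

```text
oblongpile_disc [117  92  34] [ 0.439  -0.0889  0.0451]
oblong [55 30 16] [ 0.4013 -0.1157  0.0226]
small [71 48 25] [ 0.6544 -0.0108  0.0668]
pill [60 34 21] [0.6397 0.0078 0.0223]
sq [77 76 74] [ 0.6266 -0.0337  0.0045]
st_pill [106 112 117] [ 0.4403 -0.2659  0.0401]
st_sq [88 93 97] [ 0.6371 -0.2057  0.0415]
st_disc [ 95  99 104] [0.6341 0.1934 0.0405]
st_obl [ 99 102 108] [0.438  0.0873 0.0422]
st_small [104 108 113] [0.4384 0.274  0.0412]
table [137 133 129] [0.5335 0.061  0.0013]
```

View pics/crop0.png

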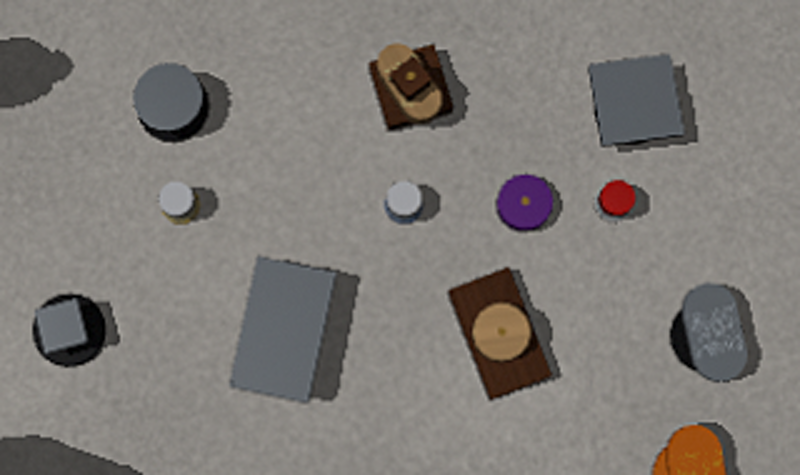

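```bash
cat >> h.py <<'E'
def meas(d,zlo,zhi,zp,seed,rad=45,P=None,color=None,dbg=None):
    P=hmap(d) if P is None else P
    m=((P[...,2]>zlo)&(P[...,2]<zhi)).astype(np.uint8)
    if color is not None: m&=color(np.asarray(d['image']).astype(int)).astype(np.uint8)
    v,u=np.mgrid[:480,:640]; m[(u-seed[0])**2+(v-seed[1])**2>rad**2]=0
    m=cv2.morphologyEx(m,cv2.MORPH_OPEN,np.ones((3,3),np.uint8))
    n,l,s,c=cv2.connectedComponentsWithStats(m)
    k=1+np.argmax(s[1:,4]); m=(l==k)
    pts=np.argwhere(m)[:,::-1]; W=onplane(d,pts,zp)
    # boundary pixels extend half px
    off=np.array([[a,b] for a in(-.5,.5) for b in(-.5,.5)])
    W4=onplane(d,(pts[:,None]+off).reshape(-1,2),zp)
    (c,wh,a)=cv2.minAreaRect((W4*1000).astype(np.float32))
    if wh[0]<wh[1]: a+=90; wh=wh[::-1]
    return dict(cen=W.mean(0).round(4),rect=np.round(np.array(c)/1000,4),wh=np.round(wh,1),ang=round((a+90)%180-90,1),n=len(pts),zmed=round(float(np.median(P[m][:,2])),4))
E
python3 - <<'E'
from h import *
d=load('top0');P=hmap(d)
o,_=rays(d,[[0,0]]);print('cam',o)
for n,zl,zh,zp,s,r in [('st_obl',.034,.048,.040,(286,262),45),('st_sq',.034,.048,.04,(425,170),30),('st_pill',.034,.048,.04,(455,262),30),('st_disc',.034,.048,.04,(238,170),28),('st_small',.034,.048,.04,(197,261),22),
 ('disc',.037,.052,.044,(371,262),25),('oblong',.014,.030,.022,(371,262),45),('small',.058,.075,.066,(334,158),20),('pill',.037,.052,.044,(334,163),32),('square',.014,.03,.022,(335,165),32)]:
    print(n,meas(d,zl,zh,zp,s,r,P))
E
```

```text
cam [0.30832351 0.00730293 1.33179538]
st_obl {'cen': array([0.4393, 0.0947]), 'rect': array([0.4388, 0.0952]), 'wh': array([114.7,  70.8]), 'ang': -11.3, 'n': 1700, 'zmed': 0.0409}
st_sq {'cen': array([ 0.6383, -0.2037]), 'rect': array([ 0.6389, -0.2035]), 'wh': array([76.5, 74.2]), 'ang': 8.4, 'n': 1080, 'zmed': 0.0407}
st_pill {'cen': array([ 0.4382, -0.2667]), 'rect': array([ 0.4388, -0.2674]), 'wh': array([84.1, 51.3]), 'ang': 7.2, 'n': 756, 'zmed': 0.0407}
st_disc {'cen': array([0.6377, 0.1961]), 'rect': array([0.6377, 0.1969]), 'wh': array([61.9, 60.2]), 'ang': 1.7, 'n': 599, 'zmed': 0.041}
st_small {'cen': array([0.441 , 0.2804]), 'rect': array([0.4411, 0.2804]), 'wh': array([41.3, 39.5]), 'ang': 16.0, 'n': 312, 'zmed': 0.0411}
disc {'cen': array([ 0.4377, -0.0868]), 'rect': array([ 0.4371, -0.0869]), 'wh': array([48. , 47.8]), 'ang': 0.0, 'n': 414, 'zmed': 0.0446}
oblong {'cen': array([ 0.4073, -0.0985]), 'rect': array([ 0.4119, -0.0975]), 'wh': array([59.1, 45. ]), 'ang': -68.9, 'n': 406, 'zmed': 0.0225}
small {'cen': array([ 0.649 , -0.0107]), 'rect': array([ 0.6484, -0.0107]), 'wh': array([30.2, 30.1]), 'ang': 44.3, 'n': 152, 'zmed': 0.0662}
pill {'cen': array([ 0.6313, -0.0203]), 'rect': array([ 0.6308, -0.0202]), 'wh': array([37.5, 28.9]), 'ang': -66.3, 'n': 160, 'zmed': 0.0443}
square {'cen': array([ 0.6633, -0.0324]), 'rect': array([ 0.6593, -0.0316]), 'wh': array([63.7, 20. ]), 'ang': 17.9, 'n': 155, 'zmed': 0.0229}
```

```bash
sed -i 's/color=None,dbg=None/color=None,all_=False/; s/m=(l==k)/m=(l>0) if all_ else (l==k)/' h.py
python3 - <<'E'
from h import *
d=load('top0');P=hmap(d)
for n,zl,zh,zp,s,r in [('oblong',.014,.030,.022,(371,262),34),('pill',.037,.052,.044,(334,163),25),('square',.014,.03,.022,(335,165),26)]:
    print(n,meas(d,zl,zh,zp,s,r,P,all_=True))
im=d['image'][:,:,::-1]
a=cv2.resize(im[140:190,310:360],None,fx=8,fy=8,interpolation=cv2.INTER_CUBIC)
b=cv2.resize(im[237:287,346:396],None,fx=8,fy=8,interpolation=cv2.INTER_CUBIC)
cv2.imwrite('pics/c1.png',np.clip(np.hstack([a,b])*1.8,0,255))
s=load('scene0')['image'][:,:,::-1]
cv2.imwrite('pics/c2.png',cv2.resize(s[190:360,120:440],None,fx=2.5,fy=2.5,interpolation=cv2.INTER_CUBIC))
E
```

```text
oblong {'cen': array([ 0.4382, -0.0857]), 'rect': array([ 0.4388, -0.0867]), 'wh': array([103.1,  59.2]), 'ang': 21.6, 'n': 811, 'zmed': 0.0226}
pill {'cen': array([ 0.6486, -0.0086]), 'rect': array([ 0.6506, -0.0085]), 'wh': array([75.7, 37.6]), 'ang': 33.0, 'n': 297, 'zmed': 0.0443}
square {'cen': array([ 0.6519, -0.0115]), 'rect': array([ 0.6528, -0.0109]), 'wh': array([63.7, 63.4]), 'ang': 17.6, 'n': 307, 'zmed': 0.0227}[ WARN:0@1.392] global loadsave.cpp:1063 imwrite_ Unsupported depth image for selected encoder is fallbacked to CV_8U.
```

View pics/c1.png

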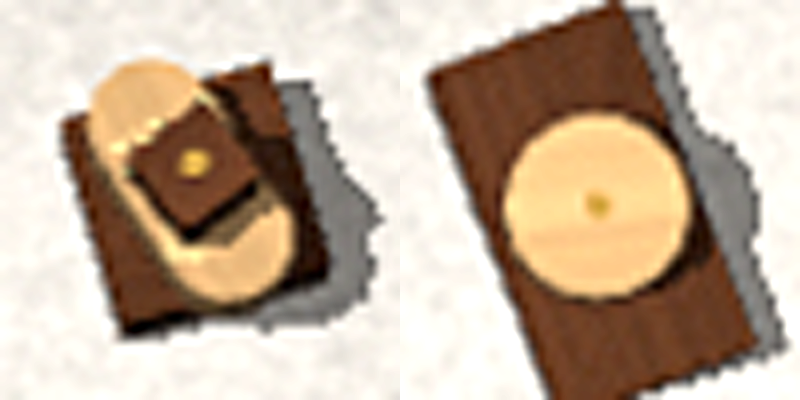

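View pics/c2.png

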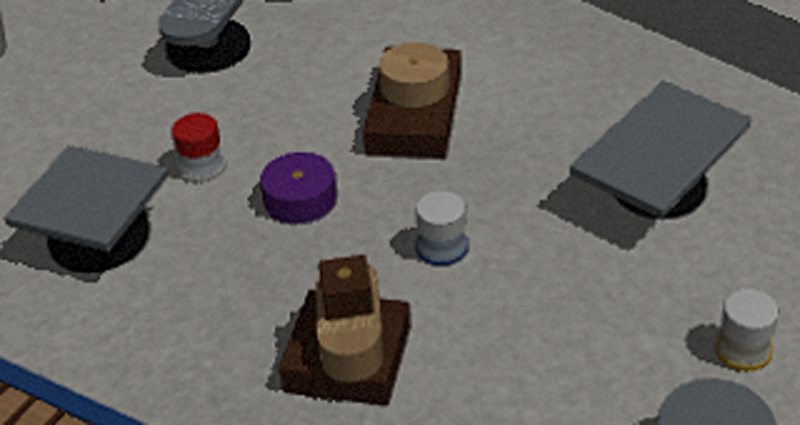

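```bash
cat >> h.py <<'E'
def cmeas(d,zp,seed,rad,f,S=6):
    im=np.asarray(d['image'])
    u0,v0=seed[0]-rad,seed[1]-rad
    c=cv2.resize(im[v0:v0+2*rad,u0:u0+2*rad],None,fx=S,fy=S,interpolation=cv2.INTER_CUBIC)
    c=cv2.GaussianBlur(c,(0,0),S/2).astype(int)
    m=f(c).astype(np.uint8)
    m=cv2.morphologyEx(m,cv2.MORPH_OPEN,np.ones((2*S,2*S),np.uint8))
    n,l,s,_=cv2.connectedComponentsWithStats(m); m=(l==1+np.argmax(s[1:,4])).astype(np.uint8)
    ct=max(cv2.findContours(m,0,1)[0],key=cv2.contourArea)
    ct=cv2.convexHull(ct)[:,0].astype(float)
    W=onplane(d,(ct+.5)/S-.5+[u0,v0],zp)
    (cc,wh,a)=cv2.minAreaRect((W*1000).astype(np.float32))
    if wh[0]<wh[1]: a+=90; wh=wh[::-1]
    return np.round(np.array(cc)/1000,4),np.round(wh,1),round((a+90)%180-90,1)
E
python3 - <<'E'
from h import *
d=load('top0')
g=lambda c:(c[...,2]-c[...,0]>3)&(c.sum(2)>200)
for n,s,r in [('obl',(286,262),42),('sq',(425,170),28),('pill',(455,262),28),('disc',(238,170),24),('small',(197,261),20)]:
    print(n,cmeas(d,.04,s,r,g))
dark=lambda c:(c[...,0]-c[...,2]>18)
print('oblong+',cmeas(d,.022,(371,262),36,dark))
print('sq+',cmeas(d,.022,(335,165),28,dark))
dk=lambda c:(c[...,0]-c[...,2]>18)&(c[...,0]<90)
print('small',cmeas(d,.066,(334,160),9,dk))
print('small brass',onplane(d,[334.4,160.4],.066),'disc brass',onplane(d,[346+597/8,237+205/8],.044))
E
```

```text
obl (array([0.4396, 0.0938]), array([111.5,  67.5]), -11.2)
sq (array([ 0.6385, -0.2045]), array([72.4, 71.4]), -81.6)
pill (array([ 0.4388, -0.2673]), array([82.9, 46.7]), 11.5)
disc (array([0.6377, 0.1961]), array([57.8, 57.7]), 1.7)
small (array([0.4405, 0.281 ]), array([38.2, 37.8]), 16.2)
oblong+ (array([ 0.4395, -0.0875]), array([100.3,  56.4]), 21.4)
sq+ (array([ 0.6567, -0.0097]), array([74.2, 60.4]), 12.5)
small (array([ 0.652, -0.015]), array([43.3, 27.5]), -56.3)
small brass [[ 0.64945141 -0.01169303]] disc brass [[ 0.43831381 -0.19252278]]
```

Emit:
carry_out:
  targets:
    - {"twist":[0,0,-1.5],"dp":[1,-1.5,0],"gripper":0}
    - {"twist":[0,0,-1.5],"dp":[2,-3,0],"gripper":0}
    - {"twist":[0,0,-1.5],"dp":[2,-3,0],"gripper":0}
    - {"twist":[0,0,-1.5],"dp":[2,-3,0],"gripper":0}
    - {"twist":[0,0,-1.5],"dp":[2,-3,0],"gripper":0}
    - {"twist":[0,0,-1.5],"dp":[2,-3,0],"gripper":0}
    - {"twist":[0,0,-1.5],"dp":[2,-3,0],"gripper":0}
    - {"twist":[0,0,-1.5],"dp":[2,-3,0],"gripper":0}
    - {"twist":[0,0,-1.5],"dp":[2,-3,0],"gripper":0}
    - {"twist":[0,0,-1.5],"dp":[2,-3,0],"gripper":0}
    - {"twist":[0,0,-1.5],"dp":[2,-3,0],"gripper":0}
    - {"twist":[0,0,-1.5],"dp":[2,-3,0],"gripper":0}

```text
clock: 1.3
position: [0.4836, 0.2507, 0.2313]
eef_rot: [0.0, 0.351, 0.936, -0.0]
wrist_force: [0.5, 0.2, 0.1]
width: 0.0854
```

Emit:
carry_out:
  targets:
    - {"twist":[0,0,-1.5],"dp":[2,-3,-1],"gripper":0}
    - {"twist":[0,0,-1.5],"dp":[2,-3,-1],"gripper":0}
    - {"twist":[0,0,-1.5],"dp":[2,-3,-1],"gripper":0}
    - {"twist":[0,0,-1.5],"dp":[2,-3,-1],"gripper":0}
    - {"twist":[0,0,-1.5],"dp":[2,-3,-1],"gripper":0}
    - {"twist":[0,0,-1.5],"dp":[2,-3,-1],"gripper":0}
    - {"twist":[0,0,-1.5],"dp":[2,-3,-1],"gripper":0}
    - {"twist":[0,0,-1.5],"dp":[2,-3,-1],"gripper":0}
    - {"twist":[0,0,-1.5],"dp":[1,-1.5,-1],"gripper":0}
    - {"twist":[0,0,0],"dp":[0,0,0],"gripper":0}
    - {"twist":[0,0,0],"dp":[0,0,0],"gripper":0}

```text
clock: 2.4
position: [0.6521, -0.0006, 0.1408]
eef_rot: [-0.001, 0.457, 0.889, 0.0]
wrist_force: [0.5, 0.2, -0.1]
width: 0.0856
```

```bash
cat >> h.py <<'E'
def st():
    s=monitor.get_state(); w,x,y,z=s['eef_rot']
    Y=np.array([2*(x*y-w*z),1-2*(x*x+z*z),2*(y*z+w*x)]);Z=np.array([2*(x*z+w*y),2*(y*z-w*x),1-2*(x*x+y*y)])
    print('t',round(s['clock'],2),'tcp',s['position'].round(4),'phi',round(np.degrees(np.arctan2(Y[1],Y[0])),2),'Z',Z.round(4),'w',round(s['width'],4),'F',s['wrist_force'].round(1),'q',s['joints'].round(2))
    return s
E
python3 - <<'E'
from h import *
st()
cap('scene','s1')
d=load('top0')
im=d['image'];c=im[235:290,427:482]
S=6
u0,v0=427,235
c=cv2.GaussianBlur(cv2.resize(c,None,fx=S,fy=S,interpolation=cv2.INTER_CUBIC),(0,0),3).astype(int)
m=((c[...,2]-c[...,0]>3)&(c.sum(2)>200)).astype(np.uint8)
m=cv2.morphologyEx(m,cv2.MORPH_OPEN,np.ones((12,12),np.uint8))
m=cv2.morphologyEx(m,cv2.MORPH_CLOSE,np.ones((30,30),np.uint8))
p=np.argwhere(m)[:,::-1]; W=onplane(d,(p+.5)/S-.5+[u0,v0],.04)
print(W.mean(0)); w,v=np.linalg.eigh(np.cov(W.T)); print(np.degrees(np.arctan2(v[1,1],v[0,1])),np.sqrt(w)*1000)
E
```

```text
t 2.4 tcp [ 6.521e-01 -6.000e-04  1.408e-01] phi 35.58 Z [-1.6e-03  8.0e-04 -1.0e+00] w 0.0856 F [ 0.5  0.2 -0.1] q [-0.27  0.58  0.31  1.68 -0.21  0.91  0.74]
[ 0.43856195 -0.26770281]
-168.491324972221 [12.5130975  21.68612888]
```

View pics/s1.png

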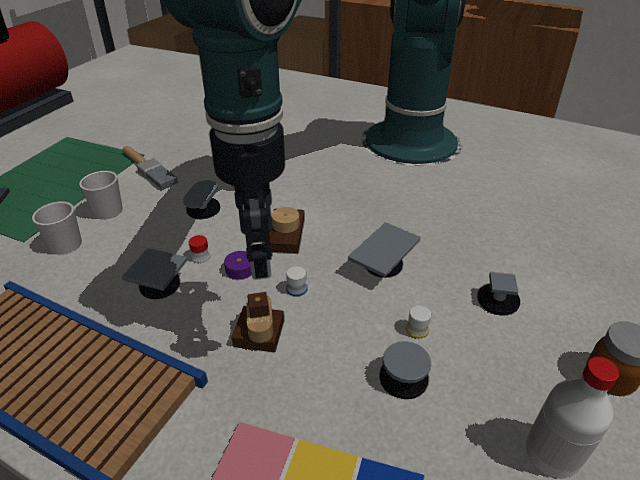

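Emit:
carry_out:
  targets:
    - {"twist":[0,0,-1.5],"dp":[-0.25,-1.05,-1],"gripper":0}
    - {"twist":[0,0,0],"dp":[0,0,-2],"gripper":0}
    - {"twist":[0,0,0],"dp":[0,0,-2],"gripper":0}
    - {"twist":[0,0,0],"dp":[0,0,-2],"gripper":0}
    - {"twist":[0,0,0],"dp":[0,0,-1.5],"gripper":0}
    - {"twist":[0,0,0],"dp":[0,0,-0.7],"gripper":0}
    - {"twist":[0,0,0],"dp":[0,0,0],"gripper":0}
    - {"twist":[0,0,0],"dp":[0,0,0],"gripper":0}

```text
clock: 3.25
position: [0.651, -0.0117, 0.0499]
eef_rot: [0.0, 0.469, 0.883, 0.0]
wrist_force: [-0.5, -0.3, 0.6]
width: 0.0851
```

```bash
python3 - <<'E'
from h import *
st()
d=cap('scene','s2')
cv2.imwrite('pics/s2c.png',cv2.resize(d['image'][220:360,160:360,::-1],None,fx=4,fy=4,interpolation=cv2.INTER_CUBIC))
E
```

```text
t 3.25 tcp [ 0.651  -0.0117  0.0499] phi 34.09 Z [ 0.0011 -0.     -1.    ] w 0.0851 F [-0.5 -0.3  0.6] q [-0.23  0.7   0.28  1.73 -0.26  0.76  0.77]
```

View pics/s2c.png

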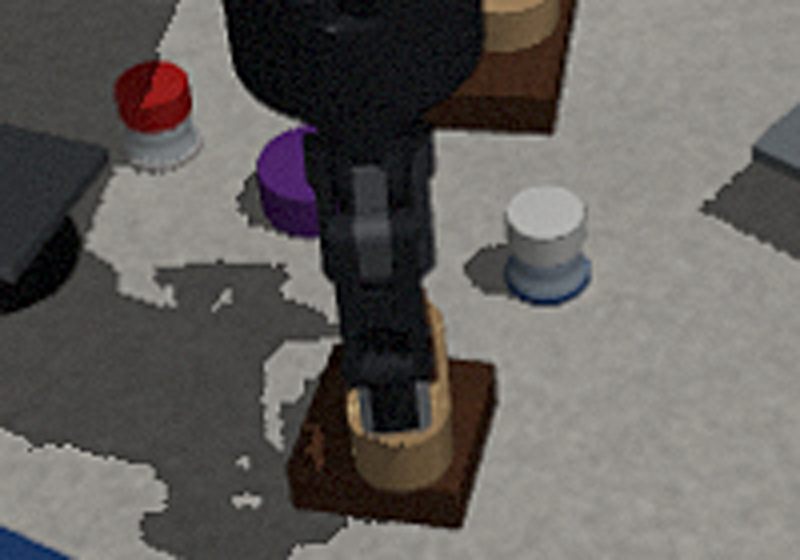

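Emit:
carry_out:
  targets:
    - {"twist":[0,0,0],"dp":[0,0,0],"gripper":200}
    - {"twist":[0,0,0],"dp":[0,0,0],"gripper":255}
    - {"twist":[0,0,0],"dp":[0,0,0],"gripper":255}
    - {"twist":[0,0,0],"dp":[0,0,0],"gripper":255}
    - {"twist":[0,0,0],"dp":[0,0,0],"gripper":255}
    - {"twist":[0,0,0],"dp":[0,0,0],"gripper":255}
    - {"twist":[0,0,0],"dp":[0,0,0],"gripper":255}
    - {"twist":[0,0,0],"dp":[0,0,0],"gripper":255}
    - {"twist":[0,0,0],"dp":[0,0,0],"gripper":255}
    - {"twist":[0,0,0],"dp":[0,0,0],"gripper":255}

```text
clock: 4.3
position: [0.651, -0.0118, 0.0498]
eef_rot: [0.0, 0.469, 0.883, 0.0]
wrist_force: [-0.3, 0.7, 5.1]
width: 0.0248
```

Emit:
carry_out:
  targets:
    - {"twist":[0,0,0],"dp":[0,0,0],"gripper":255}
    - {"twist":[0,0,0],"dp":[0,0,0.5],"gripper":255}
    - {"twist":[0,0,0],"dp":[0,0,1],"gripper":255}
    - {"twist":[0,0,0],"dp":[0,0,1.5],"gripper":255}
    - {"twist":[0,0,0],"dp":[0,0,2],"gripper":255}
    - {"twist":[0,0,0],"dp":[0,0,2],"gripper":255}
    - {"twist":[0,0,0],"dp":[0,0,0],"gripper":255}

```text
clock: 5.0
position: [0.6529, -0.0119, 0.1234]
eef_rot: [0.003, 0.469, 0.883, 0.002]
wrist_force: [1.0, -0.4, -0.4]
width: 0.0247
```

```bash
python3 - <<'E'
from h import *
st()
d=cap('scene','s3')
cv2.imwrite('pics/s3c.png',cv2.resize(d['image'][190:360,160:360,::-1],None,fx=3.5,fy=3.5,interpolation=cv2.INTER_CUBIC))
E
```

```text
t 5.0 tcp [ 0.6529 -0.0119  0.1234] phi 34.09 Z [ 6.6e-03  4.0e-04 -1.0e+00] w 0.0247 F [ 1.  -0.4 -0.4] q [-0.26  0.6   0.31  1.7  -0.23  0.87  0.74]
```

View pics/s3c.png

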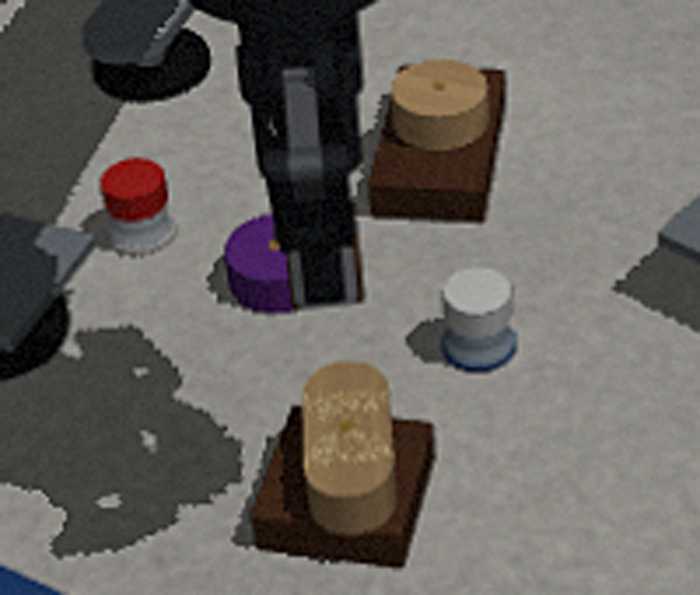

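Emit:
carry_out:
  targets:
    - {"twist":[0,0,0],"dp":[-0.8,1.1,0],"gripper":255}
    - {"twist":[0,0,-1.8],"dp":[-1.9,2.7,0],"gripper":255}
    - {"twist":[0,0,-1.8],"dp":[-1.9,2.7,0],"gripper":255}
    - {"twist":[0,0,-1.8],"dp":[-1.9,2.7,0],"gripper":255}
    - {"twist":[0,0,-1.8],"dp":[-1.9,2.7,0],"gripper":255}
    - {"twist":[0,0,-1.8],"dp":[-1.9,2.7,0],"gripper":255}
    - {"twist":[0,0,-1.8],"dp":[-1.9,2.7,0],"gripper":255}
    - {"twist":[0,0,-1.8],"dp":[-1.9,2.7,0],"gripper":255}
    - {"twist":[0,0,-1.8],"dp":[-1.9,2.7,0],"gripper":255}
    - {"twist":[0,0,-1.8],"dp":[-1.9,2.7,0],"gripper":255}
    - {"twist":[0,0,-1.7],"dp":[-1.9,2.7,0],"gripper":255}
    - {"twist":[0,0,0],"dp":[-1.1,1.1,0],"gripper":255}

```text
clock: 6.25
position: [0.4377, 0.2833, 0.1182]
eef_rot: [-0.001, 0.599, 0.801, -0.001]
wrist_force: [-0.0, -0.8, 0.4]
width: 0.0243
```

Emit:
carry_out:
  targets:
    - {"twist":[0,0,0],"dp":[0,0,-1],"gripper":255}
    - {"twist":[0,0,0],"dp":[0,0,-1.5],"gripper":255}
    - {"twist":[0,0,0],"dp":[0,0,-1],"gripper":255}
    - {"twist":[0,0,0],"dp":[0,0,0],"gripper":255}
    - {"twist":[0,0,0],"dp":[0,0,0],"gripper":255}
    - {"twist":[0,0,0],"dp":[0,0,0],"gripper":255}

```text
clock: 6.85
position: [0.442, 0.2799, 0.0845]
eef_rot: [0.0, 0.601, 0.799, 0.0]
wrist_force: [0.6, 0.5, -0.1]
width: 0.0247
```

```bash
python3 - <<'E'
from h import *
st()
d=cap('top','t4')
# pill now
P=hmap(d)
print('pill',meas(d,.037,.052,.044,(334,163),25,P))
b=d['image'][130:290,170:400,::-1]
cv2.imwrite('pics/t4c.png',cv2.resize(b,None,fx=3.4,fy=3.4,interpolation=cv2.INTER_CUBIC))
E
```

```text
t 6.85 tcp [0.442  0.2799 0.0845] phi 16.14 Z [ 5.e-04  2.e-04 -1.e+00] w 0.0247 F [ 0.6  0.5 -0.1] q [-0.9   0.48  0.33  2.04 -0.24  0.66 -0.12]
pill {'cen': array([ 0.6511, -0.0087]), 'rect': array([ 0.6507, -0.0088]), 'wh': array([75.7, 38.2]), 'ang': 33.0, 'n': 481, 'zmed': 0.0449}
```

View pics/t4c.png

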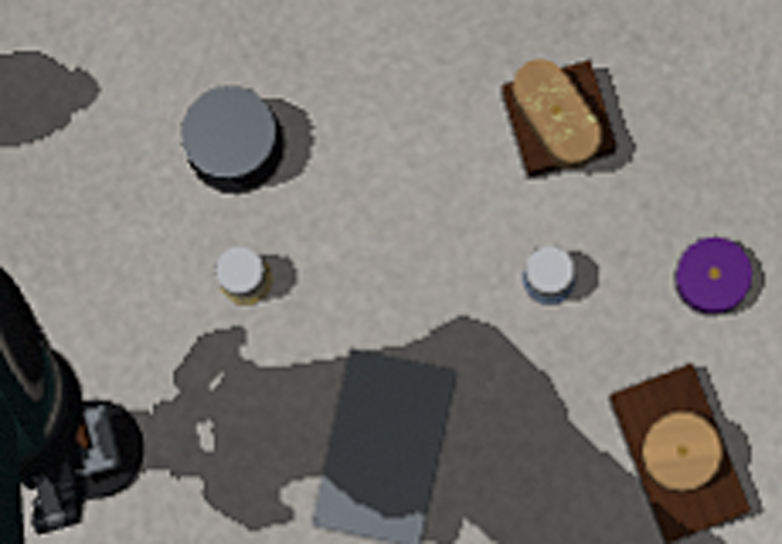

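Emit:
carry_out:
  targets:
    - {"twist":[0,0,0],"dp":[-0.1,0.1,-1.5],"gripper":255}
    - {"twist":[0,0,0],"dp":[0,0,-1.3],"gripper":255}
    - {"twist":[0,0,0],"dp":[0,0,-0.6],"gripper":255}
    - {"twist":[0,0,0],"dp":[0,0,-0.3],"gripper":255}
    - {"twist":[0,0,0],"dp":[0,0,-0.1],"gripper":255}
    - {"twist":[0,0,0],"dp":[0,0,0],"gripper":255}
    - {"twist":[0,0,0],"dp":[0,0,0],"gripper":255}

```text
clock: 7.6
position: [0.4408, 0.2814, 0.0467]
eef_rot: [0.0, 0.601, 0.8, 0.0]
wrist_force: [0.6, -0.1, -0.8]
width: 0.0245
```

```bash
python3 - <<'E'
from h import *
st()
d=cap('scene','s5')
cv2.imwrite('pics/s5c.png',cv2.resize(d['image'][230:330,430:560,::-1],None,fx=5,fy=5,interpolation=cv2.INTER_CUBIC))
E
```

```text
t 7.6 tcp [0.4408 0.2814 0.0467] phi 16.18 Z [ 6.e-04  4.e-04 -1.e+00] w 0.0245 F [ 0.6 -0.1 -0.8] q [-0.87  0.54  0.3   2.05 -0.28  0.59 -0.1 ]
```

View pics/s5c.png

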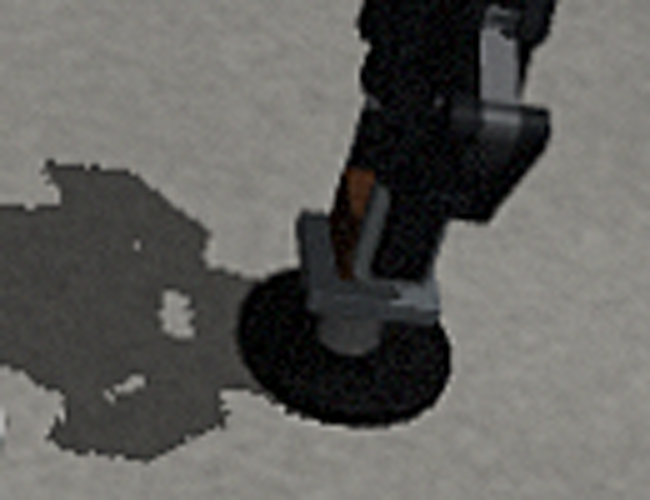

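Emit:
carry_out:
  targets:
    - {"twist":[0,0,0],"dp":[0,0,-0.1],"gripper":255}
    - {"twist":[0,0,0],"dp":[0,0,0],"gripper":255}
    - {"twist":[0,0,0],"dp":[0,0,0],"gripper":150}
    - {"twist":[0,0,0],"dp":[0,0,0],"gripper":100}
    - {"twist":[0,0,0],"dp":[0,0,0],"gripper":60}
    - {"twist":[0,0,0],"dp":[0,0,0],"gripper":60}
    - {"twist":[0,0,0],"dp":[0,0,1],"gripper":60}
    - {"twist":[0,0,0],"dp":[0,0,2],"gripper":0}
    - {"twist":[0,0,0],"dp":[0,0,2],"gripper":0}
    - {"twist":[0,0,0],"dp":[0,0,2.5],"gripper":0}

```text
clock: 8.65
position: [0.4402, 0.2809, 0.1212]
eef_rot: [-0.0, 0.601, 0.8, -0.001]
wrist_force: [0.6, 0.5, -0.2]
width: 0.0858
```

Emit:
carry_out:
  targets:
    - {"twist":[0,0,-3],"dp":[0.8,-1.1,0],"gripper":0}
    - {"twist":[0,0,-6.5],"dp":[1.9,-2.7,0],"gripper":0}
    - {"twist":[0,0,-6.5],"dp":[1.9,-2.7,0],"gripper":0}
    - {"twist":[0,0,-6.5],"dp":[1.9,-2.7,0],"gripper":0}
    - {"twist":[0,0,-6.5],"dp":[1.9,-2.7,0],"gripper":0}
    - {"twist":[0,0,-6.5],"dp":[1.9,-2.7,0],"gripper":0}
    - {"twist":[0,0,-6.5],"dp":[1.9,-2.7,0],"gripper":0}
    - {"twist":[0,0,-6.5],"dp":[1.9,-2.7,0],"gripper":0}
    - {"twist":[0,0,-6.5],"dp":[1.9,-2.7,0],"gripper":0}
    - {"twist":[0,0,-6.5],"dp":[1.9,-2.7,0],"gripper":0}
    - {"twist":[0,0,-6.5],"dp":[1.9,-2.7,0],"gripper":0}
    - {"twist":[0,0,-5.2],"dp":[1.2,-0.9,0],"gripper":0}

```text
clock: 9.85
position: [0.6512, -0.014, 0.1204]
eef_rot: [0.001, 0.96, 0.279, -0.0]
wrist_force: [-0.6, 0.6, -0.3]
width: 0.0857
```

Emit:
carry_out:
  targets:
    - {"twist":[0,0,0],"dp":[0,0,-2],"gripper":0}
    - {"twist":[0,0,0],"dp":[0,0,-2],"gripper":0}
    - {"twist":[0,0,0],"dp":[0,0,-1],"gripper":0}
    - {"twist":[0,0,0],"dp":[0,0,0],"gripper":0}
    - {"twist":[0,0,0],"dp":[0,0,0],"gripper":0}
    - {"twist":[0,0,0],"dp":[0,0,0],"gripper":0}

```text
clock: 10.45
position: [0.6512, -0.0089, 0.0713]
eef_rot: [0.0, 0.959, 0.284, 0.001]
wrist_force: [0.2, -0.2, 0.3]
width: 0.0853
```

```bash
python3 - <<'E'
from h import *
st()
d=cap('top','t6');P=hmap(d)
print('small',meas(d,.052,.075,.062,(200,259),15,P))
a=d['image'][235:285,170:220,::-1]
cv2.imwrite('pics/t6c.png',cv2.resize(a,None,fx=10,fy=10,interpolation=cv2.INTER_CUBIC))
cap('scene','s6')
E
```

```text
t 10.45 tcp [ 0.6512 -0.0089  0.0713] phi -57.02 Z [ 1.7e-03 -1.0e-04 -1.0e+00] w 0.0853 F [ 0.2 -0.2  0.3] q [-0.48  0.74  0.64  1.74 -0.56  0.86 -0.59]Traceback (most recent call last):
  File "<stdin>", line 4, in <module>
  File "h.py", line 28, in meas
    k=1+np.argmax(s[1:,4]); m=(l>0) if all_ else (l==k)
        ~~~~~~~~~^^^^^^^^^
    return _wrapfunc(a, 'argmax', axis=axis, out=out, **kwds)
    return bound(*args, **kwds)
ValueError: attempt to get argmax of an empty sequence
```

Nothing at 52–75 mm there; I look.

```bash
python3 - <<'E'
from h import *
d=load('top0' if 0 else 't6')
a=d['image'][235:285,170:220,::-1]
cv2.imwrite('pics/t6c.png',cv2.resize(a,None,fx=10,fy=10,interpolation=cv2.INTER_CUBIC))
print(hmap(d)[250:272:3,186:214:4,2].round(3))
cap('scene','s6')
E
```

```text
[[0.006 0.011 0.675 0.684 0.689 0.693 0.693]
 [0.04  0.062 0.682 0.689 0.689 0.694 0.69 ]
 [0.062 0.676 0.688 0.691 0.693 0.695 0.698]
 [0.669 0.686 0.694 0.694 0.697 0.699 0.7  ]
 [0.697 0.697 0.701 0.705 0.71  0.71  0.714]
 [0.712 0.716 0.715 0.719 0.721 0.724 0.735]
 [0.72  0.722 0.725 0.726 0.73  0.74  0.741]
 [0.723 0.728 0.729 0.732 0.734 0.743 0.745]]
```

View pics/t6c.png

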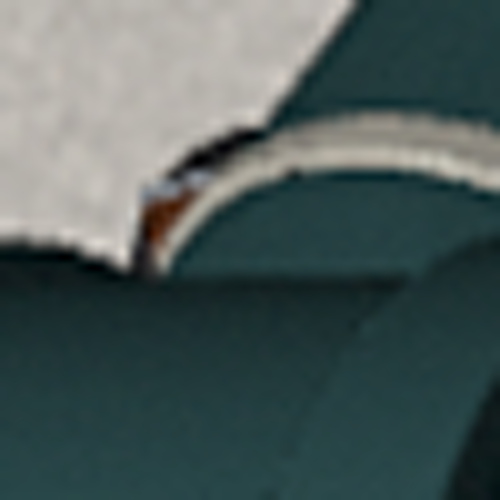

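View pics/s6.png

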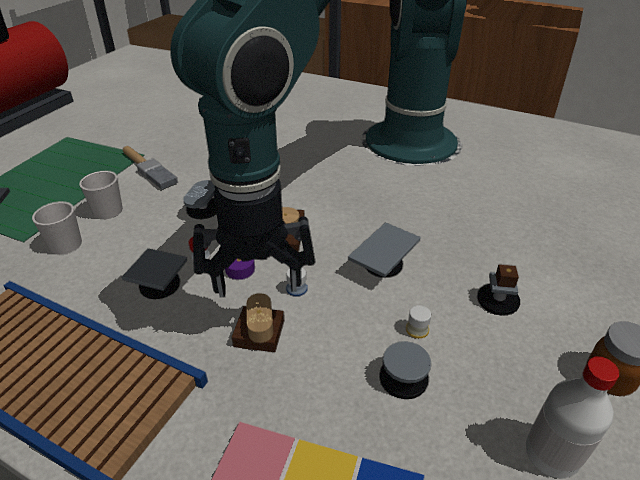

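Emit:
carry_out:
  targets:
    - {"twist":[0,0,0],"dp":[0,0,-1.5],"gripper":0}
    - {"twist":[0,0,0],"dp":[0,0,-1.5],"gripper":0}
    - {"twist":[0,0,0],"dp":[0,0,-0.9],"gripper":0}
    - {"twist":[0,0,0],"dp":[0,0,-0.4],"gripper":0}
    - {"twist":[0,0,0],"dp":[0,0,0],"gripper":0}
    - {"twist":[0,0,0],"dp":[0,0,0],"gripper":0}

```text
clock: 11.15
position: [0.6507, -0.009, 0.0273]
eef_rot: [0.0, 0.959, 0.284, 0.0]
wrist_force: [-0.9, -0.8, 0.2]
width: 0.0855
```

```bash
python3 - <<'E'
from h import *
st()
d=cap('scene','s7')
cv2.imwrite('pics/s7c.png',cv2.resize(d['image'][230:370,160:360,::-1],None,fx=4,fy=4,interpolation=cv2.INTER_CUBIC))
E
```

```text
t 11.15 tcp [ 0.6507 -0.009   0.0273] phi -57.02 Z [ 2.e-04 -3.e-04 -1.e+00] w 0.0855 F [-0.9 -0.8  0.2] q [-0.46  0.79  0.6   1.75 -0.6   0.79 -0.56]
```

View pics/s7c.png

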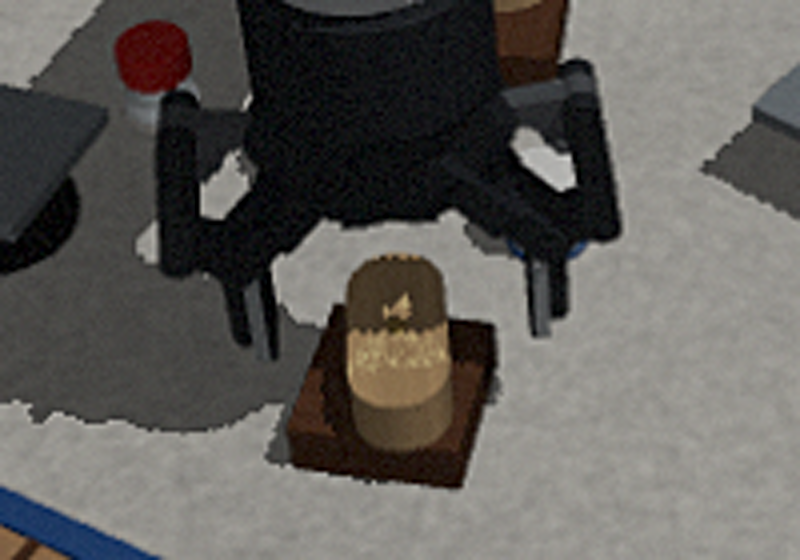

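Emit:
carry_out:
  targets:
    - {"twist":[0,0,0],"dp":[0,0,0],"gripper":255}
    - {"twist":[0,0,0],"dp":[0,0,0],"gripper":255}
    - {"twist":[0,0,0],"dp":[0,0,0],"gripper":255}
    - {"twist":[0,0,0],"dp":[0,0,0],"gripper":255}
    - {"twist":[0,0,0],"dp":[0,0,0],"gripper":255}
    - {"twist":[0,0,0],"dp":[0,0,0],"gripper":255}
    - {"twist":[0,0,0],"dp":[0,0,0],"gripper":255}
    - {"twist":[0,0,0],"dp":[0,0,0],"gripper":255}

```text
clock: 12.0
position: [0.6511, -0.0088, 0.0278]
eef_rot: [0.0, 0.959, 0.284, 0.001]
wrist_force: [-0.7, -0.3, 5.1]
width: 0.0324
```

Emit:
carry_out:
  targets:
    - {"twist":[0,0,0],"dp":[0,0,0],"gripper":255}
    - {"twist":[0,0,0],"dp":[0,0,0.5],"gripper":255}
    - {"twist":[0,0,0],"dp":[0,0,1],"gripper":255}
    - {"twist":[0,0,0],"dp":[0,0,1.5],"gripper":255}
    - {"twist":[0,0,0],"dp":[0,0,2],"gripper":255}
    - {"twist":[0,0,0],"dp":[0,0,2],"gripper":255}
    - {"twist":[0,0,0],"dp":[0,0,2],"gripper":255}
    - {"twist":[0,0,0],"dp":[0,0,0],"gripper":255}
    - {"twist":[0,0,0],"dp":[0,0,0],"gripper":255}

```text
clock: 12.9
position: [0.6507, -0.0085, 0.118]
eef_rot: [-0.0, 0.959, 0.284, 0.001]
wrist_force: [0.9, 0.2, -0.9]
width: 0.0324
```

```bash
python3 - <<'E'
from h import *
st()
d=cap('scene','s8')
cv2.imwrite('pics/s8c.png',cv2.resize(d['image'][200:370,160:360,::-1],None,fx=3.5,fy=3.5,interpolation=cv2.INTER_CUBIC))
E
```

```text
t 12.9 tcp [ 0.6507 -0.0085  0.118 ] phi -57.0 Z [ 1.1e-03  5.0e-04 -1.0e+00] w 0.0324 F [ 0.9  0.2 -0.9] q [-0.51  0.68  0.68  1.72 -0.51  0.93 -0.62]
```

View pics/s8c.png

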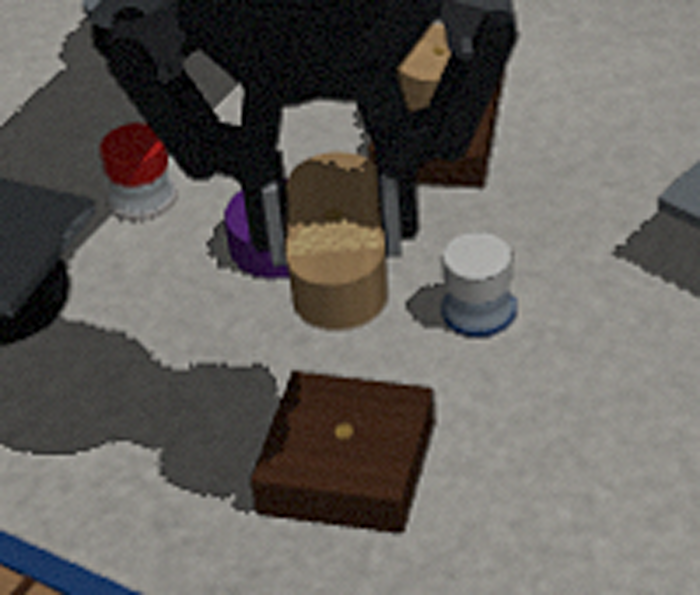

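Emit:
carry_out:
  targets:
    - {"twist":[0,0,-1],"dp":[-0.8,-1,0],"gripper":255}
    - {"twist":[0,0,-2],"dp":[-1.9,-2.4,0],"gripper":255}
    - {"twist":[0,0,-2],"dp":[-1.9,-2.4,0],"gripper":255}
    - {"twist":[0,0,-2],"dp":[-1.9,-2.4,0],"gripper":255}
    - {"twist":[0,0,-2],"dp":[-1.9,-2.4,0],"gripper":255}
    - {"twist":[0,0,-2],"dp":[-1.9,-2.4,0],"gripper":255}
    - {"twist":[0,0,-2],"dp":[-1.9,-2.4,0],"gripper":255}
    - {"twist":[0,0,-2],"dp":[-1.9,-2.4,0],"gripper":255}
    - {"twist":[0,0,-2],"dp":[-1.9,-2.4,0],"gripper":255}
    - {"twist":[0,0,-2],"dp":[-1.9,-2.4,0],"gripper":255}
    - {"twist":[0,0,-2],"dp":[-1.9,-2.4,0],"gripper":255}
    - {"twist":[0,0,-0.5],"dp":[-1.4,-0.9,0],"gripper":255}

```text
clock: 14.15
position: [0.4356, -0.2703, 0.1169]
eef_rot: [0.0, 0.995, 0.097, -0.001]
wrist_force: [0.9, -0.7, -0.9]
width: 0.0325
```

Emit:
carry_out:
  targets:
    - {"twist":[0,0,0],"dp":[0,0,-1],"gripper":255}
    - {"twist":[0,0,0],"dp":[0,0,-1.5],"gripper":255}
    - {"twist":[0,0,0],"dp":[0,0,-1],"gripper":255}
    - {"twist":[0,0,0],"dp":[0,0,0],"gripper":255}
    - {"twist":[0,0,0],"dp":[0,0,0],"gripper":255}
    - {"twist":[0,0,0],"dp":[0,0,0],"gripper":255}

```text
clock: 14.75
position: [0.439, -0.2676, 0.0824]
eef_rot: [0.0, 0.995, 0.101, 0.0]
wrist_force: [0.4, -0.3, -0.1]
width: 0.0326
```

```bash
python3 - <<'E'
from h import *
st()
d=cap('top','t9');P=hmap(d)
print('sq',meas(d,.014,.03,.022,(335,165),28,P))
print('small',meas(d,.052,.075,.062,(197,259),20,P))
dk=lambda c:(c[...,0]-c[...,2]>18)
print('sq',cmeas(d,.022,(335,165),28,dk)); print('small',cmeas(d,.062,(197,259),14,dk))
cv2.imwrite('pics/t9.png',d['image'][100:400,100:600,::-1])
e=cap('scene','s9')
cv2.imwrite('pics/s9c.png',cv2.resize(e['image'][130:290,140:300,::-1],None,fx=3.5,fy=3.5,interpolation=cv2.INTER_CUBIC))
E
```

```text
t 14.75 tcp [ 0.439  -0.2676  0.0824] phi -78.46 Z [ 2.e-04 -3.e-04 -1.e+00] w 0.0326 F [ 0.4 -0.3 -0.1] q [-0.12  0.56  0.77  2.08 -0.59  0.73 -0.34]
sq {'cen': array([ 0.6529, -0.011 ]), 'rect': array([ 0.6527, -0.011 ]), 'wh': array([65. , 63.2]), 'ang': 17.0, 'n': 773, 'zmed': 0.0227}
small {'cen': array([0.4403, 0.2817]), 'rect': array([0.4403, 0.2816]), 'wh': array([30.1, 28.3]), 'ang': 16.2, 'n': 161, 'zmed': 0.063}
sq (array([ 0.6538, -0.0116]), array([62.1, 61. ]), 16.6)
small (array([0.4392, 0.2817]), array([27.7, 26.5]), -72.6)
```

View pics/t9.png

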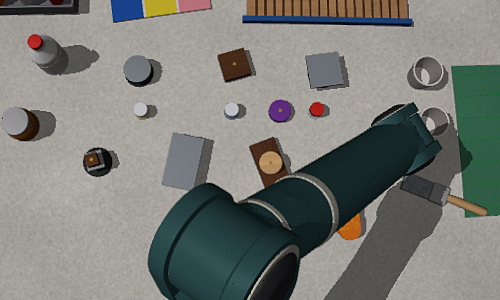

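View pics/s9c.png

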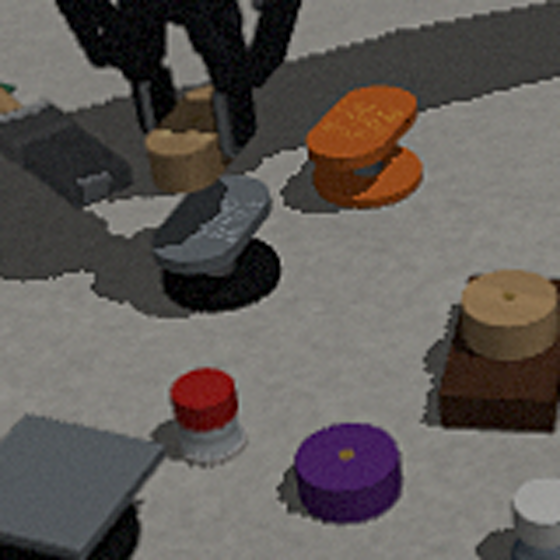

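```bash
cat >> h.py <<'E'
def proj(d,X):
    E=np.asarray(d['extrinsics']);c=np.asarray(X).reshape(-1,3)@E[:3,:3].T+E[:3,3]
    q=np.c_[c[:,0],-c[:,1]]/-c[:,2:3]; q=q*(1+float(d['k1'])*(q**2).sum(1,keepdims=True))
    K=d['intrinsics']; return q*[K[0,0],K[1,1]]+[K[0,2],K[1,2]]
def stadium(cx,cy,a,L,W,z):
    t=np.linspace(0,2*np.pi,60); r=W/2; x=r*np.cos(t)+np.sign(np.cos(t))*(L/2-r); y=r*np.sin(t)
    a=np.radians(a); return np.c_[cx+x*np.cos(a)-y*np.sin(a),cy+x*np.sin(a)+y*np.cos(a),np.full(60,z)]
E
python3 - <<'E'
from h import *
e=load('s9');S=3.5
im=cv2.resize(e['image'][130:290,140:300,::-1],None,fx=S,fy=S,interpolation=cv2.INTER_CUBIC)
for a,c in[((.4387,-.2675,11.5,.084,.046,.04),(0,0,255)),((.439,-.2676,11.5,.072,.034,.0766),(0,255,0)),((.439,-.2676,11.5,.072,.034,.0986),(255,255,0))]:
    p=(proj(e,stadium(*a))+.5-[140,130])*S
    cv2.polylines(im,[p.astype(np.int32)],True,c)
cv2.imwrite('pics/s9o.png',im)
E
```

```text
(no output)
```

View pics/s9o.png

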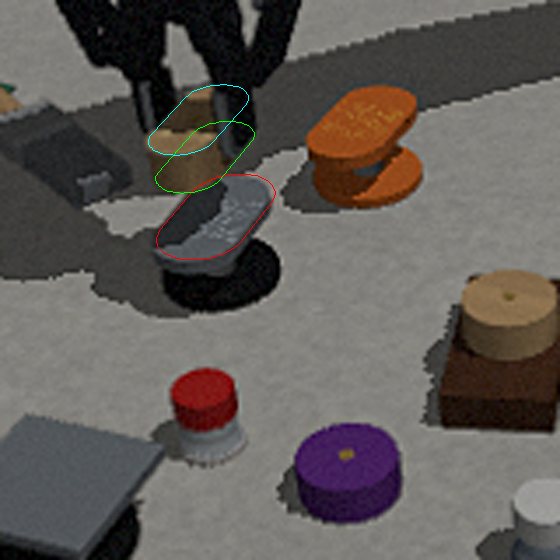

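Emit:
carry_out:
  targets:
    - {"twist":[0,0,0],"dp":[0,0,-1.5],"gripper":255}
    - {"twist":[0,0,0],"dp":[0,0,-1.2],"gripper":255}
    - {"twist":[0,0,0],"dp":[0,0,-0.6],"gripper":255}
    - {"twist":[0,0,0],"dp":[0,0,-0.3],"gripper":255}
    - {"twist":[0,0,0],"dp":[0,0,0],"gripper":255}
    - {"twist":[0,0,0],"dp":[0,0,-0.1],"gripper":255}
    - {"twist":[0,0,0],"dp":[0,0,0],"gripper":255}

```text
clock: 15.55
position: [0.4384, -0.2681, 0.0458]
eef_rot: [-0.0, 0.995, 0.1, 0.0]
wrist_force: [-2.0, 0.9, 7.9]
width: 0.0323
```

Emit:
carry_out:
  targets:
    - {"twist":[0,0,0],"dp":[0,0,0],"gripper":130}
    - {"twist":[0,0,0],"dp":[0,0,0],"gripper":80}
    - {"twist":[0,0,0],"dp":[0,0,0],"gripper":40}
    - {"twist":[0,0,0],"dp":[0,0,0],"gripper":0}
    - {"twist":[0,0,0],"dp":[0,0,1],"gripper":0}
    - {"twist":[0,0,0],"dp":[0,0,2],"gripper":0}
    - {"twist":[0,0,0],"dp":[0,0,2],"gripper":0}
    - {"twist":[0,0,0],"dp":[0,0,2],"gripper":0}
    - {"twist":[0,0,0],"dp":[0,0,0],"gripper":0}
    - {"twist":[0,0,0],"dp":[0,0,0],"gripper":0}

```text
clock: 16.55
position: [0.4388, -0.2676, 0.1157]
eef_rot: [0.0, 0.995, 0.1, 0.001]
wrist_force: [-1.4, -0.6, -0.1]
width: 0.0853
```

```bash
python3 - <<'E'
from h import *
st()
e=cap('scene','s10');S=3.5
im=cv2.resize(e['image'][130:290,140:300,::-1],None,fx=S,fy=S,interpolation=cv2.INTER_CUBIC)
cv2.imwrite('pics/s10o.png',im)
E
```

```text
t 16.55 tcp [ 0.4388 -0.2676  0.1157] phi -78.49 Z [ 0.0011  0.     -1.    ] w 0.0853 F [-1.4 -0.6 -0.1] q [-0.17  0.51  0.82  2.07 -0.53  0.79 -0.39]
```

View pics/s10o.png

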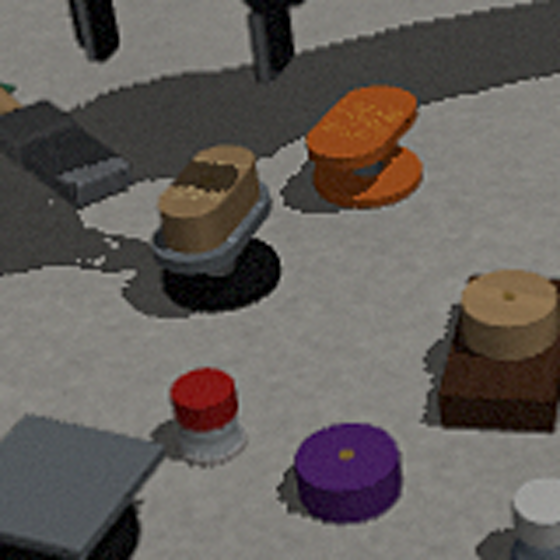

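Emit:
carry_out:
  targets:
    - {"twist":[0,0,1],"dp":[0,1.1,0],"gripper":0}
    - {"twist":[0,0,1.5],"dp":[-0.1,3,0],"gripper":0}
    - {"twist":[0,0,2],"dp":[0,3.5,0],"gripper":0}
    - {"twist":[0,0,2],"dp":[0,3.5,0],"gripper":0}
    - {"twist":[0,0,2],"dp":[0,3.5,0],"gripper":0}
    - {"twist":[0,0,1.6],"dp":[0,2.5,0],"gripper":0}
    - {"twist":[0,0,0],"dp":[0,1,-1],"gripper":0}
    - {"twist":[0,0,0],"dp":[0,0,-2],"gripper":0}
    - {"twist":[0,0,0],"dp":[0,0,-1],"gripper":0}
    - {"twist":[0,0,0],"dp":[0,0,0],"gripper":0}
    - {"twist":[0,0,0],"dp":[0,0,0],"gripper":0}
    - {"twist":[0,0,0],"dp":[0,0,0],"gripper":0}

```text
clock: 17.8
position: [0.4378, -0.0875, 0.0756]
eef_rot: [0.0, 0.982, 0.187, 0.0]
wrist_force: [0.0, -0.8, -0.3]
width: 0.0857
```

```bash
python3 - <<'E'
from h import *
st()
print(onplane(load('top0'),[370.6,262.6],.044))
e=cap('scene','s11');S=3.5
im=cv2.resize(e['image'][130:290,180:360,::-1],None,fx=S,fy=S,interpolation=cv2.INTER_CUBIC)
cv2.imwrite('pics/s11o.png',im)
E
```

```text
t 17.8 tcp [ 0.4378 -0.0875  0.0756] phi -68.49 Z [ 6.e-04 -4.e-04 -1.e+00] w 0.0857 F [ 0.  -0.8 -0.3] q [-0.49  0.46  0.74  2.24 -0.54  0.62 -0.54]
[[ 0.43782858 -0.08812137]]
```

View pics/s11o.png

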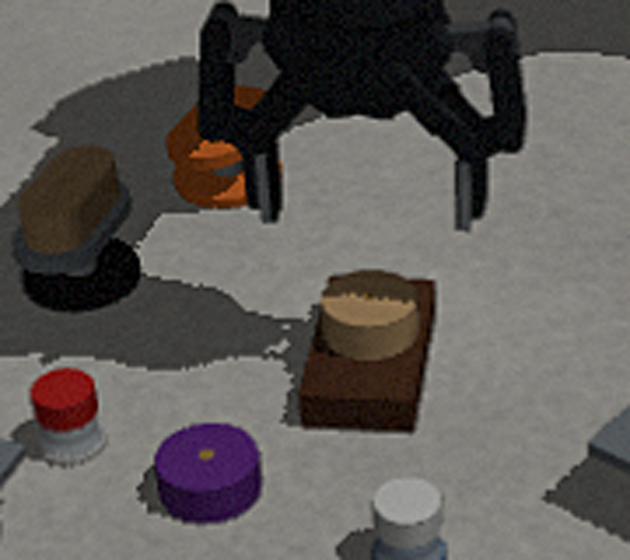

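Emit:
carry_out:
  targets:
    - {"twist":[0,0,0],"dp":[0,0,-1.5],"gripper":0}
    - {"twist":[0,0,0],"dp":[0,0,-2],"gripper":0}
    - {"twist":[0,0,0],"dp":[0,0,-1.2],"gripper":0}
    - {"twist":[0,0,0],"dp":[0,0,0],"gripper":0}
    - {"twist":[0,0,0],"dp":[0,0,0],"gripper":255}
    - {"twist":[0,0,0],"dp":[0,0,0],"gripper":255}
    - {"twist":[0,0,0],"dp":[0,0,0],"gripper":255}
    - {"twist":[0,0,0],"dp":[0,0,0],"gripper":255}
    - {"twist":[0,0,0],"dp":[0,0,0],"gripper":255}
    - {"twist":[0,0,0],"dp":[0,0,0],"gripper":255}
    - {"twist":[0,0,0],"dp":[0,0,0],"gripper":255}
    - {"twist":[0,0,0],"dp":[0,0,0],"gripper":255}

```text
clock: 19.05
position: [0.4381, -0.0869, 0.0294]
eef_rot: [-0.0, 0.982, 0.187, 0.001]
wrist_force: [-2.6, -0.1, 10.4]
width: 0.0456
```

Emit:
carry_out:
  targets:
    - {"twist":[0,0,0],"dp":[0,0,0],"gripper":255}
    - {"twist":[0,0,0],"dp":[0,0,0.5],"gripper":255}
    - {"twist":[0,0,0],"dp":[0,0,1],"gripper":255}
    - {"twist":[0,0,0],"dp":[0,0,1.5],"gripper":255}
    - {"twist":[0,0,0],"dp":[0,0,2],"gripper":255}
    - {"twist":[0,0,0],"dp":[0,0,2],"gripper":255}
    - {"twist":[0,0,0],"dp":[0,0,2],"gripper":255}
    - {"twist":[0,0,0],"dp":[0,0,0],"gripper":255}
    - {"twist":[0,0,0],"dp":[0,0,0],"gripper":255}

```text
clock: 19.95
position: [0.4378, -0.0863, 0.1187]
eef_rot: [-0.0, 0.982, 0.188, 0.001]
wrist_force: [-0.6, 0.4, -1.2]
width: 0.0455
```

```bash
python3 - <<'E'
from h import *
st()
e=cap('scene','s12');S=3.5
im=cv2.resize(e['image'][100:290,180:360,::-1],None,fx=S,fy=S,interpolation=cv2.INTER_CUBIC)[:590]
cv2.imwrite('pics/s12o.png',im)
E
```

```text
t 19.95 tcp [ 0.4378 -0.0863  0.1187] phi -68.37 Z [ 1.2e-03  6.0e-04 -1.0e+00] w 0.0455 F [-0.6  0.4 -1.2] q [-0.58  0.38  0.83  2.22 -0.44  0.71 -0.63]
```

View pics/s12o.png

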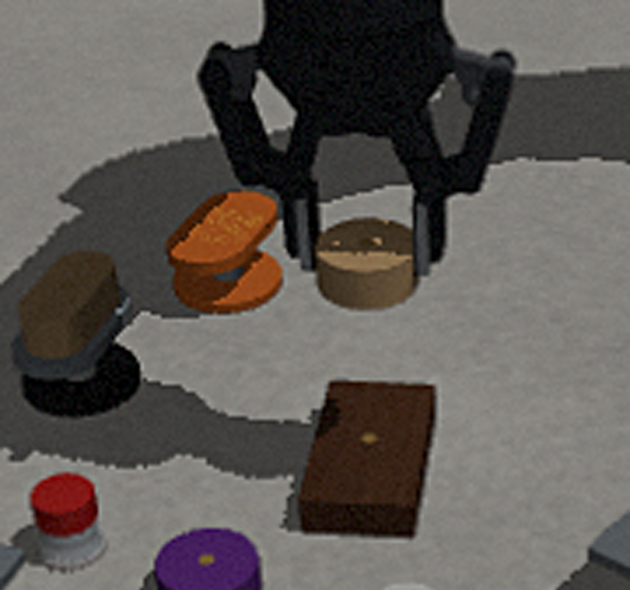

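Emit:
carry_out:
  targets:
    - {"twist":[0,0,0],"dp":[0.8,1.1,0],"gripper":255}
    - {"twist":[0,0,0],"dp":[1.9,2.7,0],"gripper":255}
    - {"twist":[0,0,0],"dp":[1.9,2.7,0],"gripper":255}
    - {"twist":[0,0,0],"dp":[1.9,2.7,0],"gripper":255}
    - {"twist":[0,0,0],"dp":[1.9,2.7,0],"gripper":255}
    - {"twist":[0,0,0],"dp":[1.9,2.7,0],"gripper":255}
    - {"twist":[0,0,0],"dp":[1.9,2.7,0],"gripper":255}
    - {"twist":[0,0,0],"dp":[1.9,2.7,0],"gripper":255}
    - {"twist":[0,0,0],"dp":[1.9,2.7,0],"gripper":255}
    - {"twist":[0,0,0],"dp":[1.9,2.7,0],"gripper":255}
    - {"twist":[0,0,0],"dp":[1.5,2,0],"gripper":255}
    - {"twist":[0,0,0],"dp":[0.6,0.9,0],"gripper":255}

```text
clock: 21.2
position: [0.6378, 0.1999, 0.1164]
eef_rot: [-0.0, 0.982, 0.189, -0.001]
wrist_force: [-0.2, 0.1, -0.7]
width: 0.0457
```

Emit:
carry_out:
  targets:
    - {"twist":[0,0,0],"dp":[0,0,-1],"gripper":255}
    - {"twist":[0,0,0],"dp":[0,0,-1.5],"gripper":255}
    - {"twist":[0,0,0],"dp":[0,0,-1],"gripper":255}
    - {"twist":[0,0,0],"dp":[0,0,0],"gripper":255}
    - {"twist":[0,0,0],"dp":[0,0,0],"gripper":255}
    - {"twist":[0,0,0],"dp":[0,0,0],"gripper":255}

```text
clock: 21.8
position: [0.6378, 0.1958, 0.0838]
eef_rot: [-0.0, 0.982, 0.187, 0.0]
wrist_force: [-0.4, -0.6, -0.5]
width: 0.046
```

```bash
python3 - <<'E'
from h import *
st()
d=cap('top','t13')
cv2.imwrite('pics/t13.png',d['image'][100:350,100:520,::-1])
dk=lambda c:(c[...,0]-c[...,2]>18)
try: print(cmeas(d,.022,(371,262),34,dk))
except Exception as x: print(x)
e=cap('scene','s13');S=3.5
im=cv2.resize(e['image'][250:410,330:500,::-1],None,fx=S,fy=S,interpolation=cv2.INTER_CUBIC)
for a,c in[((.6377,.1963,0,.06,.06,.04),(0,0,255)),((.6377,.1963,0,.048,.048,.078),(0,255,0))]:
    p=(proj(e,stadium(*a))+.5-[330,250])*S
    cv2.polylines(im,[p.astype(np.int32)],True,c)
cv2.imwrite('pics/s13o.png',im)
E
```

```text
t 21.8 tcp [0.6378 0.1958 0.0838] phi -68.45 Z [ 7.e-04  2.e-04 -1.e+00] w 0.046 F [-0.4 -0.6 -0.5] q [-0.82  0.76  0.7   1.69 -0.59  0.91 -1.08]
(array([ 0.4395, -0.0877]), array([98.6, 54.9]), 21.4)
```

View pics/t13.png

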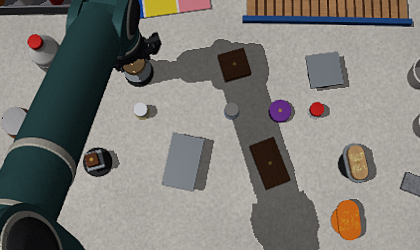

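View pics/s13o.png

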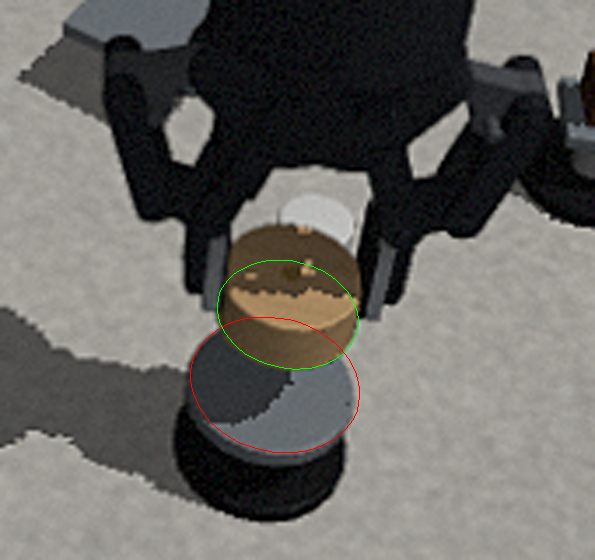

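Emit:
carry_out:
  targets:
    - {"twist":[0,0,0],"dp":[0,0,-1.5],"gripper":255}
    - {"twist":[0,0,0],"dp":[0,0,-1.2],"gripper":255}
    - {"twist":[0,0,0],"dp":[0,0,-0.6],"gripper":255}
    - {"twist":[0,0,0],"dp":[0,0,-0.3],"gripper":255}
    - {"twist":[0,0,0],"dp":[0,0,-0.1],"gripper":255}
    - {"twist":[0,0,0],"dp":[0,0,0],"gripper":255}
    - {"twist":[0,0,0],"dp":[0,0,0],"gripper":255}

```text
clock: 22.6
position: [0.6364, 0.1962, 0.0475]
eef_rot: [-0.001, 0.982, 0.187, -0.002]
wrist_force: [-8.7, -1.6, 14.5]
width: 0.0454
```

```bash
python3 - <<'E'
from h import *
st()
e=cap('scene','s14');S=4
im=cv2.resize(e['image'][270:410,350:460,::-1],None,fx=S,fy=S,interpolation=cv2.INTER_CUBIC)
cv2.imwrite('pics/s14o.png',im)
E
```

```text
t 22.6 tcp [0.6364 0.1962 0.0475] phi -68.4 Z [-3.3e-03  9.0e-04 -1.0e+00] w 0.0454 F [-8.7 -1.6 14.5] q [-0.8   0.8   0.66  1.7  -0.63  0.86 -1.06]
```

View pics/s14o.png

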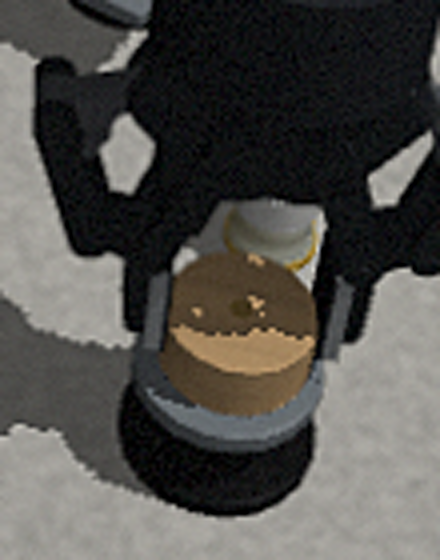

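```bash
python3 - <<'E'
from h import *
g=lambda c:(c[...,2]-c[...,0]>3)&(c.sum(2)>240)
e=load('scene0'); 
print('plate scene',cmeas(e,.04,(407,360),28,g))
# brightness based
im=e['image'];print(im[360,407],im[375,407],im[372,400:403])
e=load('s14')
print('disc brass', onplane(e,[350+244/4,270+307/4],.062))
S=6
for t in('scene0','s14'):
    e=load(t);cv2.imwrite(f'pics/{t}_d.png',cv2.resize(np.clip(e['image'][330:400,370:440,::-1]*1.6,0,255).astype(np.uint8),None,fx=8,fy=8,interpolation=cv2.INTER_CUBIC))
E
```

```text
plate scene (array([0.6396, 0.1958]), array([58. , 56.5]), 15.8)
[79 83 87] [77 84 84] [[81 85 89]
 [79 86 88]
 [78 81 86]]
disc brass [[0.63614182 0.19690591]]
```

View pics/scene0_d.png

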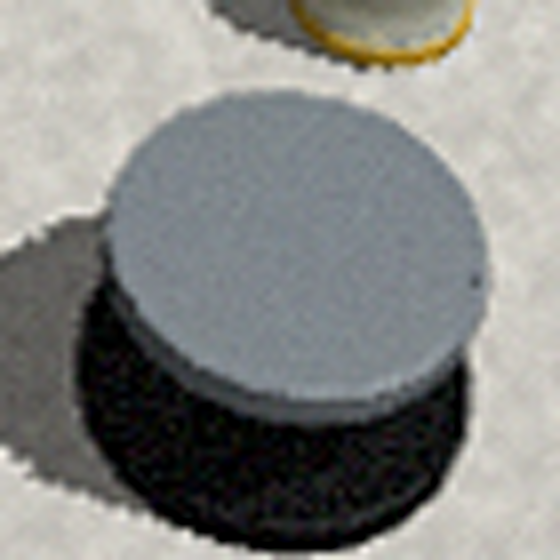

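View pics/s14_d.png

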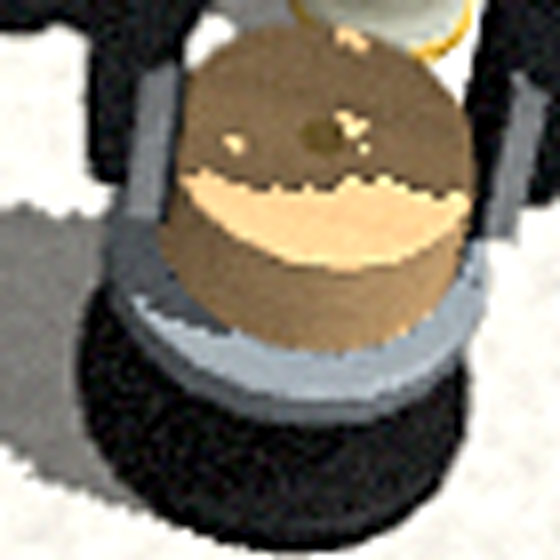

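Emit:
carry_out:
  targets:
    - {"twist":[0,0,0],"dp":[0,0,0.4],"gripper":255}
    - {"twist":[0,0,0],"dp":[0.25,0,0],"gripper":255}
    - {"twist":[0,0,0],"dp":[0,0,0],"gripper":255}
    - {"twist":[0,0,0],"dp":[0,0,0],"gripper":255}
    - {"twist":[0,0,0],"dp":[0,0,-0.3],"gripper":255}
    - {"twist":[0,0,0],"dp":[0,0,0],"gripper":255}
    - {"twist":[0,0,0],"dp":[0,0,0],"gripper":255}

```text
clock: 23.35
position: [0.6402, 0.1962, 0.0476]
eef_rot: [-0.0, 0.982, 0.187, 0.0]
wrist_force: [-1.4, -0.8, 4.0]
width: 0.0459
```

Emit:
carry_out:
  targets:
    - {"twist":[0,0,0],"dp":[0,0,0],"gripper":100}
    - {"twist":[0,0,0],"dp":[0,0,0],"gripper":60}
    - {"twist":[0,0,0],"dp":[0,0,0],"gripper":30}
    - {"twist":[0,0,0],"dp":[0,0,0],"gripper":0}
    - {"twist":[0,0,0],"dp":[0,0,1],"gripper":0}
    - {"twist":[0,0,0],"dp":[0,0,2],"gripper":0}
    - {"twist":[0,0,0],"dp":[0,0,2],"gripper":0}
    - {"twist":[0,0,0],"dp":[0,0,2],"gripper":0}
    - {"twist":[0,0,0],"dp":[0,0,0],"gripper":0}
    - {"twist":[0,0,0],"dp":[0,0,0],"gripper":0}

```text
clock: 24.35
position: [0.6405, 0.1966, 0.1189]
eef_rot: [-0.0, 0.982, 0.187, 0.001]
wrist_force: [0.5, -0.5, -0.2]
width: 0.0855
```

```bash
python3 - <<'E'
from h import *
st()
e=cap('scene','s15')
cv2.imwrite('pics/s15_d.png',cv2.resize(np.clip(e['image'][330:400,370:440,::-1]*1.6,0,255).astype(np.uint8),None,fx=8,fy=8,interpolation=cv2.INTER_CUBIC))
E
```

```text
t 24.35 tcp [0.6405 0.1966 0.1189] phi -68.4 Z [ 0.0019  0.0013 -1.    ] w 0.0855 F [ 0.5 -0.5 -0.2] q [-0.84  0.72  0.73  1.67 -0.56  0.97 -1.1 ]
```

View pics/s15_d.png

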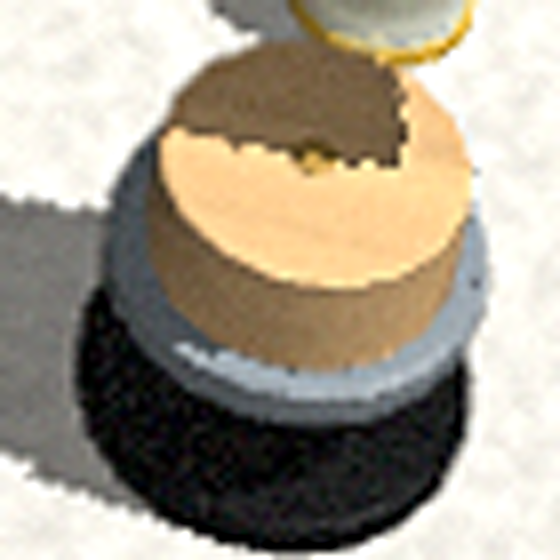

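```bash
python3 - <<'E'
from h import *
e=load('s15')
a=e['image'][280:360,220:300,::-1];b=e['image'][195:275,245:325,::-1]
cv2.imwrite('pics/br.png',cv2.resize(np.clip(np.hstack([a,b])*1.6,0,255).astype(np.uint8),None,fx=5,fy=5,interpolation=cv2.INTER_CUBIC))
t=load('t13')
a=t['image'][140:190,310:360,::-1];b=t['image'][237:287,346:396,::-1]
cv2.imwrite('pics/br2.png',cv2.resize(np.clip(np.hstack([a,b])*2.0,0,255).astype(np.uint8),None,fx=8,fy=8,interpolation=cv2.INTER_CUBIC))
g=lambda c:(c[...,2]-c[...,0]>3)&(c.sum(2)>200)
s=load('scene0')
print('st_sq',cmeas(s,.04,(155,269),36,g),'st_obl',cmeas(s,.04,(385,248),40,g))
dk=lambda c:(c[...,0]-c[...,2]>18)
t=load('t13')
print('sq',cmeas(t,.022,(335,165),28,dk))
E
```

```text
st_sq (array([ 0.6417, -0.2044]), array([72.3, 71.7]), -81.2) st_obl (array([0.442 , 0.0945]), array([111.2,  69.8]), -11.1)
sq (array([ 0.6538, -0.0118]), array([59.8, 58.7]), 16.8)
```

View pics/br.png

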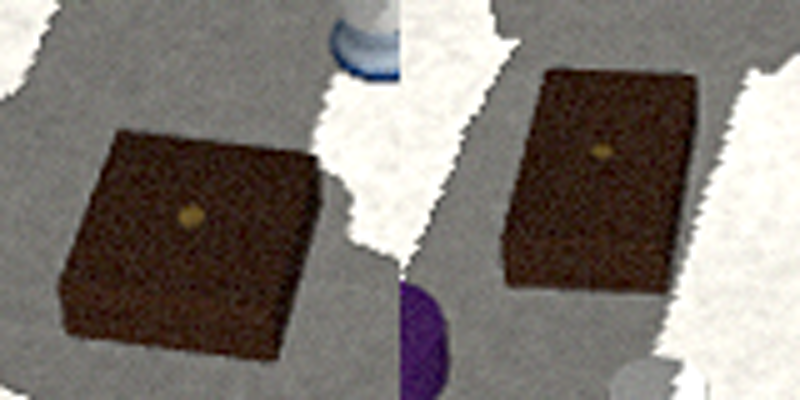

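View pics/br2.png

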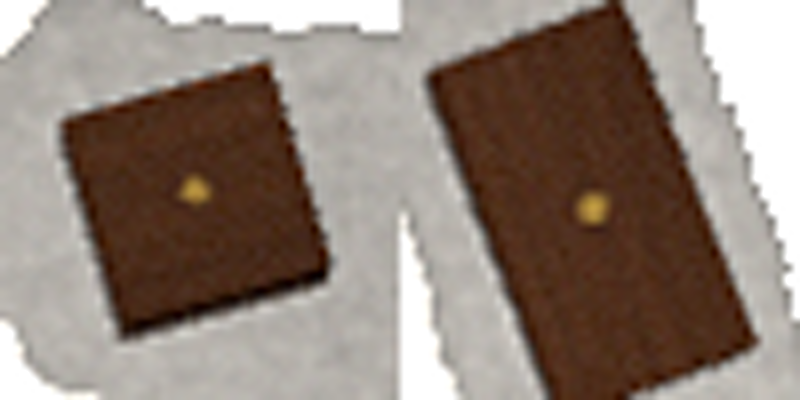

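```bash
python3 - <<'E'
from h import *
t=load('t13');e=load('s15')
print('sq',onplane(t,[333.9,163.3],.022),onplane(e,[257.8,322.8],.022))
print('obl',onplane(t,[369.7,262.6],.022),onplane(e,[285,224.8],.022))
E
```

```text
sq [[ 0.65482194 -0.01130141]] [[ 0.6554584  -0.01326972]]
obl [[ 0.44002977 -0.08785012]] [[ 0.44134041 -0.08974299]]
```

Emit:
carry_out:
  targets:
    - {"twist":[0,0,-0.6],"dp":[0.2,-1.1,0],"gripper":0}
    - {"twist":[0,0,-0.6],"dp":[0.2,-3,0],"gripper":0}
    - {"twist":[0,0,-0.6],"dp":[0.2,-3,0],"gripper":0}
    - {"twist":[0,0,-0.6],"dp":[0.2,-3,0],"gripper":0}
    - {"twist":[0,0,-0.6],"dp":[0.2,-3,0],"gripper":0}
    - {"twist":[0,0,-0.6],"dp":[0.2,-3,0],"gripper":0}
    - {"twist":[0,0,-0.6],"dp":[0.2,-3,0],"gripper":0}
    - {"twist":[0,0,-0.4],"dp":[0.1,-1.8,-1],"gripper":0}
    - {"twist":[0,0,0],"dp":[0,0,-3],"gripper":0}
    - {"twist":[0,0,0],"dp":[0,0,-2],"gripper":0}
    - {"twist":[0,0,0],"dp":[0,0,0],"gripper":0}
    - {"twist":[0,0,0],"dp":[0,0,0],"gripper":0}

```text
clock: 25.6
position: [0.6547, -0.0126, 0.0568]
eef_rot: [0.0, 0.989, 0.148, -0.001]
wrist_force: [1.3, 0.1, 0.1]
width: 0.0853
```

```bash
python3 - <<'E'
from h import *
st()
e=cap('scene','s16')
cv2.imwrite('pics/s16.png',cv2.resize(e['image'][220:370,160:360,::-1],None,fx=4,fy=4,interpolation=cv2.INTER_CUBIC))
E
```

```text
t 25.6 tcp [ 0.6547 -0.0126  0.0568] phi -72.98 Z [-1.4e-03 -5.0e-04 -1.0e+00] w 0.0853 F [1.3 0.1 0.1] q [-0.51  0.78  0.69  1.73 -0.63  0.86 -0.81]
```

View pics/s16.png

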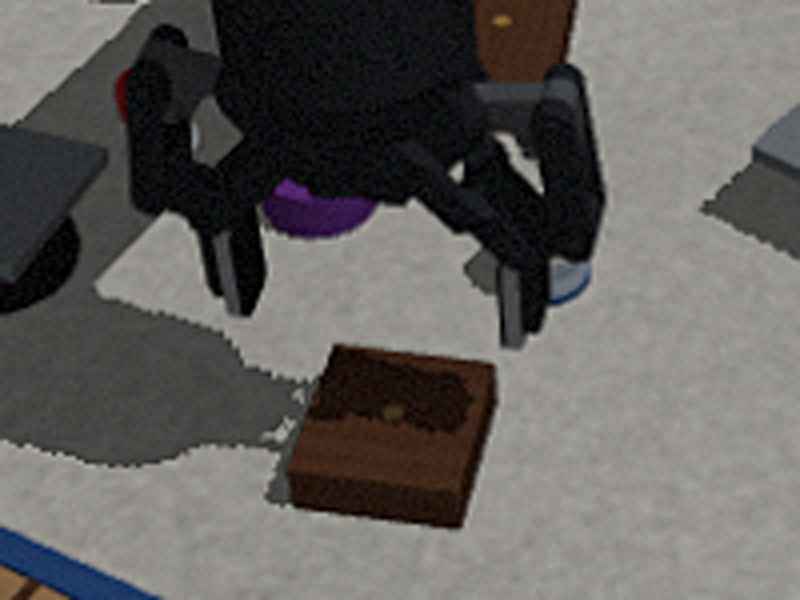

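Emit:
carry_out:
  targets:
    - {"twist":[0,0,0],"dp":[0,0,-1.5],"gripper":0}
    - {"twist":[0,0,0],"dp":[0,0,-1.5],"gripper":0}
    - {"twist":[0,0,0],"dp":[0,0,-1.4],"gripper":0}
    - {"twist":[0,0,0],"dp":[0,0,-0.8],"gripper":0}
    - {"twist":[0,0,0],"dp":[0,0,-0.2],"gripper":0}
    - {"twist":[0,0,0],"dp":[0,0,0],"gripper":0}
    - {"twist":[0,0,0],"dp":[0,0,0],"gripper":0}

```text
clock: 26.35
position: [0.6555, -0.013, 0.0037]
eef_rot: [0.0, 0.989, 0.148, 0.0]
wrist_force: [0.3, -0.2, -0.5]
width: 0.0852
```

Emit:
carry_out:
  targets:
    - {"twist":[0,0,0],"dp":[0,0,0],"gripper":255}
    - {"twist":[0,0,0],"dp":[0,0,0],"gripper":255}
    - {"twist":[0,0,0],"dp":[0,0,0],"gripper":255}
    - {"twist":[0,0,0],"dp":[0,0,0],"gripper":255}
    - {"twist":[0,0,0],"dp":[0,0,0],"gripper":255}
    - {"twist":[0,0,0],"dp":[0,0,0],"gripper":255}
    - {"twist":[0,0,0],"dp":[0,0,0],"gripper":255}

```text
clock: 27.05
position: [0.6558, -0.0129, 0.0043]
eef_rot: [0.0, 0.989, 0.148, 0.001]
wrist_force: [-1.0, -0.1, 6.0]
width: 0.0585
```

```bash
python3 - <<'E'
from h import *
st()
e=cap('scene','s17')
cv2.imwrite('pics/s17.png',cv2.resize(e['image'][220:370,160:360,::-1],None,fx=4,fy=4,interpolation=cv2.INTER_CUBIC))
E
```

```text
t 27.05 tcp [ 0.6558 -0.0129  0.0043] phi -73.01 Z [ 1.6e-03  1.0e-04 -1.0e+00] w 0.0585 F [-1.  -0.1  6. ] q [-0.47  0.85  0.64  1.74 -0.68  0.79 -0.77]
```

View pics/s17.png

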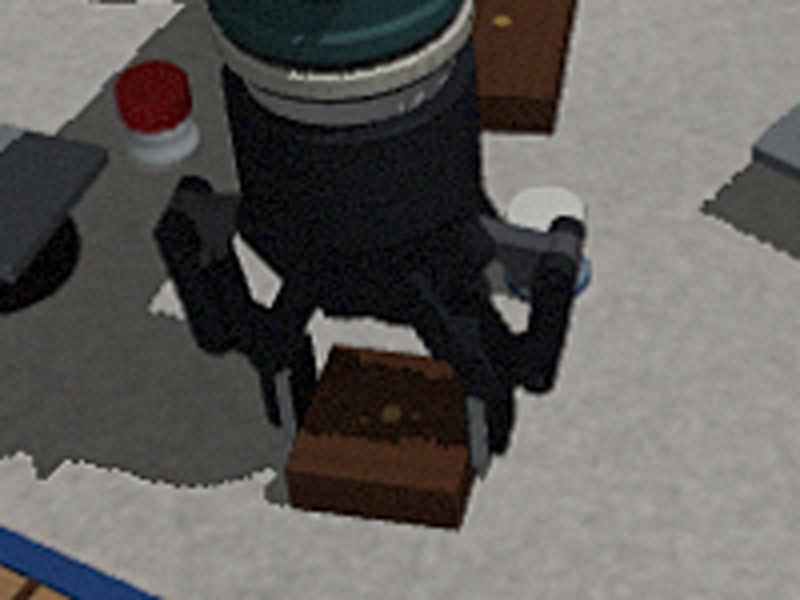

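Emit:
carry_out:
  targets:
    - {"twist":[0,0,0],"dp":[0,0,0.5],"gripper":255}
    - {"twist":[0,0,0],"dp":[0,0,1],"gripper":255}
    - {"twist":[0,0,0],"dp":[0,0,1.5],"gripper":255}
    - {"twist":[0,0,0],"dp":[0,0,2],"gripper":255}
    - {"twist":[0,0,0],"dp":[0,0,2],"gripper":255}
    - {"twist":[0,0,0],"dp":[0,0,2],"gripper":255}
    - {"twist":[0,0,0],"dp":[0,0,0],"gripper":255}
    - {"twist":[0,0,0],"dp":[0,0,0],"gripper":255}

```text
clock: 27.9
position: [0.6554, -0.0125, 0.0945]
eef_rot: [-0.0, 0.989, 0.148, 0.001]
wrist_force: [-0.2, -0.2, -0.8]
width: 0.0585
```

Emit:
carry_out:
  targets:
    - {"twist":[0,0,-0.6],"dp":[-0.1,-1,0],"gripper":255}
    - {"twist":[0,0,-1],"dp":[-0.1,-2,0],"gripper":255}
    - {"twist":[0,0,-1],"dp":[-0.2,-2.5,0],"gripper":255}
    - {"twist":[0,0,-1],"dp":[-0.2,-2.5,0],"gripper":255}
    - {"twist":[0,0,-1],"dp":[-0.2,-2.5,0],"gripper":255}
    - {"twist":[0,0,-1],"dp":[-0.2,-2.5,0],"gripper":255}
    - {"twist":[0,0,-1],"dp":[-0.2,-2.5,0],"gripper":255}
    - {"twist":[0,0,-1],"dp":[-0.1,-2,0],"gripper":255}
    - {"twist":[0,0,-1],"dp":[-0.1,-1.6,0],"gripper":255}
    - {"twist":[0,0,0],"dp":[0,0,0],"gripper":255}
    - {"twist":[0,0,0],"dp":[0,0,0],"gripper":255}

```text
clock: 29.0
position: [0.6407, -0.204, 0.0928]
eef_rot: [-0.0, 0.997, 0.073, -0.0]
wrist_force: [0.9, 0.7, -0.2]
width: 0.0588
```

```bash
python3 - <<'E'
from h import *
st()
e=cap('scene','s18')
cv2.imwrite('pics/s18.png',cv2.resize(e['image'][190:330,80:240,::-1],None,fx=4,fy=4,interpolation=cv2.INTER_CUBIC))
E
```

```text
t 29.0 tcp [ 0.6407 -0.204   0.0928] phi -81.66 Z [-8.e-04  6.e-04 -1.e+00] w 0.0588 F [ 0.9  0.7 -0.2] q [-0.24  0.77  0.75  1.67 -0.62  0.95 -0.68]
```

View pics/s18.png

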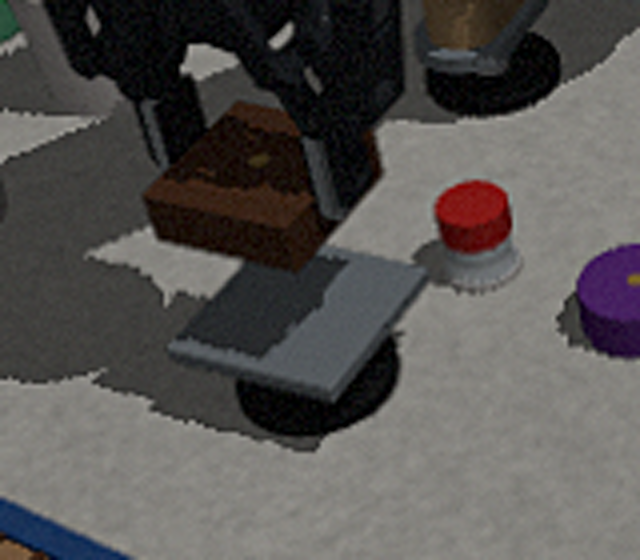

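Emit:
carry_out:
  targets:
    - {"twist":[0,0,0],"dp":[0,0,-1.5],"gripper":255}
    - {"twist":[0,0,0],"dp":[0,0,-1.5],"gripper":255}
    - {"twist":[0,0,0],"dp":[0,0,-1],"gripper":255}
    - {"twist":[0,0,0],"dp":[0,0,-0.5],"gripper":255}
    - {"twist":[0,0,0],"dp":[0,0,-0.2],"gripper":255}
    - {"twist":[0,0,0],"dp":[0,0,0],"gripper":255}
    - {"twist":[0,0,0],"dp":[0,0,0],"gripper":255}

```text
clock: 29.75
position: [0.6413, -0.204, 0.0467]
eef_rot: [0.0, 0.997, 0.073, 0.0]
wrist_force: [0.0, 0.1, -0.1]
width: 0.0585
```

```bash
python3 - <<'E'
from h import *
st()
e=cap('scene','s19')
cv2.imwrite('pics/s19.png',cv2.resize(e['image'][190:330,80:240,::-1],None,fx=4,fy=4,interpolation=cv2.INTER_CUBIC))
E
```

```text
t 29.75 tcp [ 0.6413 -0.204   0.0467] phi -81.62 Z [ 7.e-04 -4.e-04 -1.e+00] w 0.0585 F [ 0.   0.1 -0.1] q [-0.22  0.83  0.71  1.69 -0.67  0.88 -0.65]
```

View pics/s19.png

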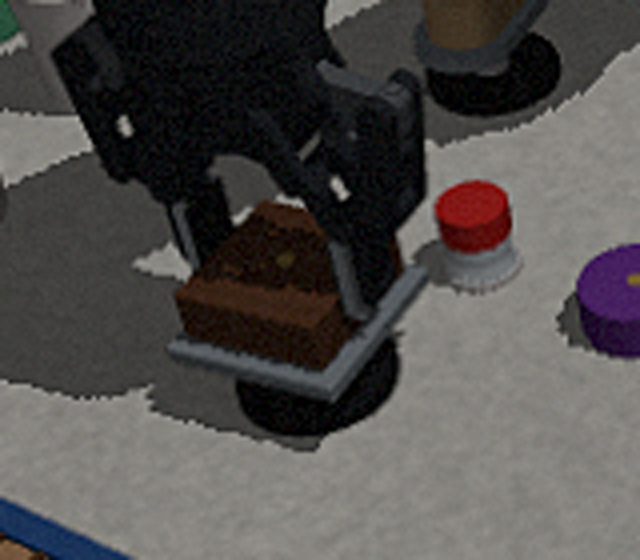

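Emit:
carry_out:
  targets:
    - {"twist":[0,0,0],"dp":[0,0,-0.2],"gripper":255}
    - {"twist":[0,0,0],"dp":[0,0,-0.1],"gripper":255}
    - {"twist":[0,0,0],"dp":[0,0,0],"gripper":255}
    - {"twist":[0,0,0],"dp":[0,0,0],"gripper":255}

```text
clock: 30.2
position: [0.6414, -0.2039, 0.0443]
eef_rot: [-0.0, 0.997, 0.073, 0.0]
wrist_force: [-1.4, 1.5, 4.9]
width: 0.0587
```

Emit:
carry_out:
  targets:
    - {"twist":[0,0,0],"dp":[0,0,0],"gripper":60}
    - {"twist":[0,0,0],"dp":[0,0,0],"gripper":30}
    - {"twist":[0,0,0],"dp":[0,0,0],"gripper":0}
    - {"twist":[0,0,0],"dp":[0,0,0],"gripper":0}
    - {"twist":[0,0,0],"dp":[0,0,1],"gripper":0}
    - {"twist":[0,0,0],"dp":[0,0,2],"gripper":0}
    - {"twist":[0,0,0],"dp":[0,0,2],"gripper":0}
    - {"twist":[0,0,0],"dp":[0,0,2],"gripper":0}
    - {"twist":[0,0,0],"dp":[0,0,0],"gripper":0}
    - {"twist":[0,0,0],"dp":[0,0,0],"gripper":0}

```text
clock: 31.2
position: [0.6416, -0.2036, 0.1147]
eef_rot: [0.0, 0.997, 0.073, 0.001]
wrist_force: [0.4, 0.7, -0.3]
width: 0.0855
```

```bash
python3 - <<'E'
from h import *
st()
e=cap('scene','s20')
cv2.imwrite('pics/s20.png',cv2.resize(e['image'][190:330,80:240,::-1],None,fx=4,fy=4,interpolation=cv2.INTER_CUBIC))
E
```

```text
t 31.2 tcp [ 0.6416 -0.2036  0.1147] phi -81.59 Z [ 2.e-03  1.e-04 -1.e+00] w 0.0855 F [ 0.4  0.7 -0.3] q [-0.26  0.75  0.77  1.67 -0.6   0.98 -0.7 ]
```

View pics/s20.png

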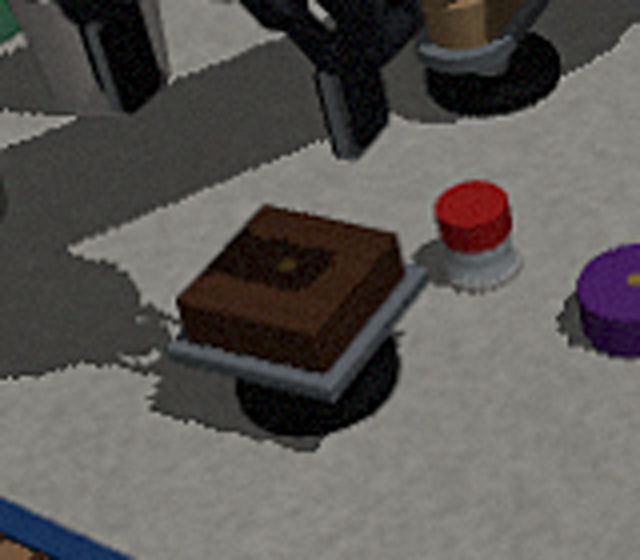

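Emit:
carry_out:
  targets:
    - {"twist":[0,0,1],"dp":[-1,0.6,0],"gripper":0}
    - {"twist":[0,0,2],"dp":[-3,1.7,0],"gripper":0}
    - {"twist":[0,0,2],"dp":[-3,1.7,0],"gripper":0}
    - {"twist":[0,0,2],"dp":[-3,1.7,0],"gripper":0}
    - {"twist":[0,0,2],"dp":[-3,1.7,0],"gripper":0}
    - {"twist":[0,0,2],"dp":[-3,1.7,0],"gripper":0}
    - {"twist":[0,0,2],"dp":[-2.5,1.5,0],"gripper":0}
    - {"twist":[0,0,0],"dp":[-1.5,0.9,-1],"gripper":0}
    - {"twist":[0,0,0],"dp":[0,0,-2.5],"gripper":0}
    - {"twist":[0,0,0],"dp":[0,0,-2],"gripper":0}
    - {"twist":[0,0,0],"dp":[0,0,0],"gripper":0}
    - {"twist":[0,0,0],"dp":[0,0,0],"gripper":0}

```text
clock: 32.45
position: [0.4406, -0.0891, 0.0581]
eef_rot: [0.0, 0.983, 0.185, -0.001]
wrist_force: [0.9, -0.8, -0.6]
width: 0.085
```

```bash
python3 - <<'E'
from h import *
st()
e=cap('scene','s21')
cv2.imwrite('pics/s21.png',cv2.resize(e['image'][150:290,190:370,::-1],None,fx=4,fy=4,interpolation=cv2.INTER_CUBIC))
E
```

```text
t 32.45 tcp [ 0.4406 -0.0891  0.0581] phi -68.64 Z [-1.5e-03 -5.0e-04 -1.0e+00] w 0.085 F [ 0.9 -0.8 -0.6] q [-0.45  0.5   0.7   2.23 -0.59  0.59 -0.51]
```

View pics/s21.png

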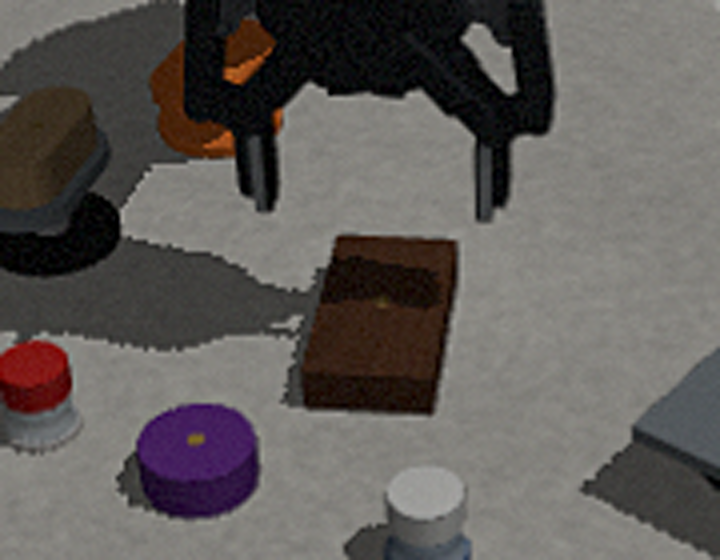

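Emit:
carry_out:
  targets:
    - {"twist":[0,0,0],"dp":[0,0,-1.5],"gripper":0}
    - {"twist":[0,0,0],"dp":[0,0,-1.5],"gripper":0}
    - {"twist":[0,0,0],"dp":[0,0,-1.4],"gripper":0}
    - {"twist":[0,0,0],"dp":[0,0,-0.8],"gripper":0}
    - {"twist":[0,0,0],"dp":[0,0,-0.3],"gripper":0}
    - {"twist":[0,0,0],"dp":[0,0,0],"gripper":0}
    - {"twist":[0,0,0],"dp":[0,0,0],"gripper":0}

```text
clock: 33.2
position: [0.4415, -0.0889, 0.0038]
eef_rot: [0.0, 0.983, 0.186, 0.0]
wrist_force: [0.1, 0.2, -0.1]
width: 0.0849
```

Emit:
carry_out:
  targets:
    - {"twist":[0,0,0],"dp":[0,0,0],"gripper":255}
    - {"twist":[0,0,0],"dp":[0,0,0],"gripper":255}
    - {"twist":[0,0,0],"dp":[0,0,0],"gripper":255}
    - {"twist":[0,0,0],"dp":[0,0,0],"gripper":255}
    - {"twist":[0,0,0],"dp":[0,0,0],"gripper":255}
    - {"twist":[0,0,0],"dp":[0,0,0],"gripper":255}
    - {"twist":[0,0,0],"dp":[0,0,0],"gripper":255}
    - {"twist":[0,0,0],"dp":[0,0,0],"gripper":255}

```text
clock: 34.0
position: [0.4413, -0.0886, 0.004]
eef_rot: [-0.0, 0.983, 0.186, 0.0]
wrist_force: [-1.8, 0.1, 8.3]
width: 0.0545
```

```bash
python3 - <<'E'
from h import *
st()
e=cap('scene','s22')
cv2.imwrite('pics/s22.png',cv2.resize(e['image'][150:290,190:370,::-1],None,fx=4,fy=4,interpolation=cv2.INTER_CUBIC))
E
```

```text
t 34.0 tcp [ 0.4413 -0.0886  0.004 ] phi -68.6 Z [ 7.e-04  7.e-04 -1.e+00] w 0.0545 F [-1.8  0.1  8.3] q [-0.34  0.6   0.57  2.24 -0.72  0.48 -0.4 ]
```

View pics/s22.png

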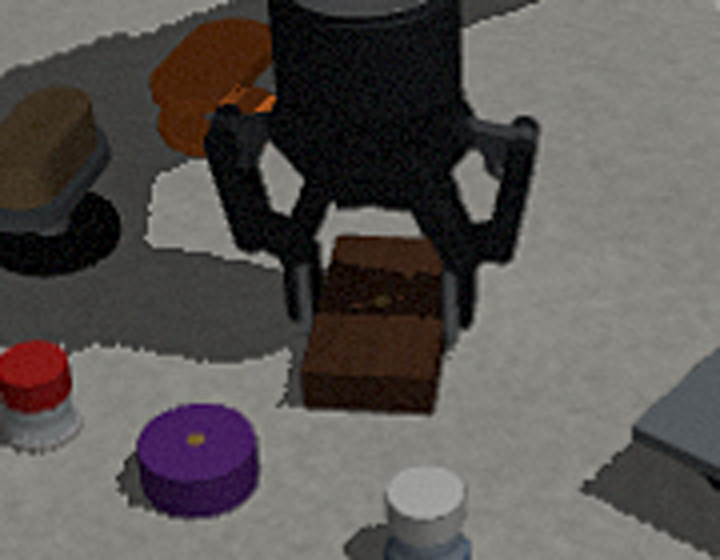

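Emit:
carry_out:
  targets:
    - {"twist":[0,0,0],"dp":[0,0,0.5],"gripper":255}
    - {"twist":[0,0,0],"dp":[0,0,1],"gripper":255}
    - {"twist":[0,0,0],"dp":[0,0,1.5],"gripper":255}
    - {"twist":[0,0,0],"dp":[0,0,2],"gripper":255}
    - {"twist":[0,0,0],"dp":[0,0,2],"gripper":255}
    - {"twist":[0,0,0],"dp":[0,0,2],"gripper":255}
    - {"twist":[0,0,0],"dp":[0,0,0],"gripper":255}
    - {"twist":[0,0,0],"dp":[0,0,0],"gripper":255}

```text
clock: 34.85
position: [0.4412, -0.0883, 0.0936]
eef_rot: [-0.0, 0.983, 0.186, 0.001]
wrist_force: [-0.8, 0.6, -1.6]
width: 0.0542
```

Emit:
carry_out:
  targets:
    - {"twist":[0,0,-2],"dp":[0,1,0],"gripper":255}
    - {"twist":[0,0,-3],"dp":[0,1.7,0],"gripper":255}
    - {"twist":[0,0,-4],"dp":[0,2.2,0],"gripper":255}
    - {"twist":[0,0,-4],"dp":[0,2.2,0],"gripper":255}
    - {"twist":[0,0,-4],"dp":[0,2.2,0],"gripper":255}
    - {"twist":[0,0,-4],"dp":[0,2.2,0],"gripper":255}
    - {"twist":[0,0,-4],"dp":[0,2.2,0],"gripper":255}
    - {"twist":[0,0,-4],"dp":[0,2.2,0],"gripper":255}
    - {"twist":[0,0,-2.6],"dp":[0,1.4,0],"gripper":255}
    - {"twist":[0,0,-1],"dp":[0,1,0],"gripper":255}
    - {"twist":[0,0,0],"dp":[0,0,0],"gripper":255}
    - {"twist":[0,0,0],"dp":[0,0,0],"gripper":255}

```text
clock: 36.05
position: [0.4405, 0.0937, 0.0927]
eef_rot: [0.001, 0.995, -0.097, -0.0]
wrist_force: [0.8, 0.2, -0.8]
width: 0.0542
```

```bash
python3 - <<'E'
from h import *
st()
e=cap('scene','s23')
cv2.imwrite('pics/s23.png',cv2.resize(e['image'][160:300,300:480,::-1],None,fx=4,fy=4,interpolation=cv2.INTER_CUBIC))
E
```

```text
t 36.05 tcp [0.4405 0.0937 0.0927] phi -101.17 Z [-0.0011 -0.0011 -1.    ] w 0.0542 F [ 0.8  0.2 -0.8] q [-1.04  0.5   0.94  2.22 -0.63  0.71 -1.43]
```

View pics/s23.png

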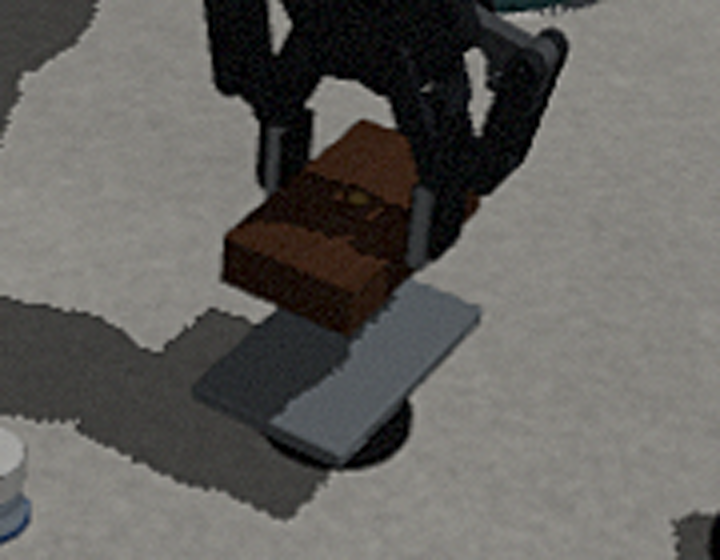

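Emit:
carry_out:
  targets:
    - {"twist":[0,0,0],"dp":[0,0,-1.5],"gripper":255}
    - {"twist":[0,0,0],"dp":[0,0,-1.5],"gripper":255}
    - {"twist":[0,0,0],"dp":[0,0,-1],"gripper":255}
    - {"twist":[0,0,0],"dp":[0,0,-0.5],"gripper":255}
    - {"twist":[0,0,0],"dp":[0,0,-0.2],"gripper":255}
    - {"twist":[0,0,0],"dp":[0,0,0],"gripper":255}
    - {"twist":[0,0,0],"dp":[0,0,0],"gripper":255}

```text
clock: 36.8
position: [0.4414, 0.0942, 0.0466]
eef_rot: [-0.0, 0.995, -0.098, 0.0]
wrist_force: [0.1, 0.0, -1.1]
width: 0.0547
```

```bash
python3 - <<'E'
from h import *
st()
e=cap('scene','s24')
cv2.imwrite('pics/s24.png',cv2.resize(e['image'][160:300,300:480,::-1],None,fx=4,fy=4,interpolation=cv2.INTER_CUBIC))
E
```

```text
t 36.8 tcp [0.4414 0.0942 0.0466] phi -101.22 Z [ 6.e-04  2.e-04 -1.e+00] w 0.0547 F [ 0.1  0.  -1.1] q [-0.95  0.58  0.82  2.24 -0.75  0.62 -1.33]
```

View pics/s24.png

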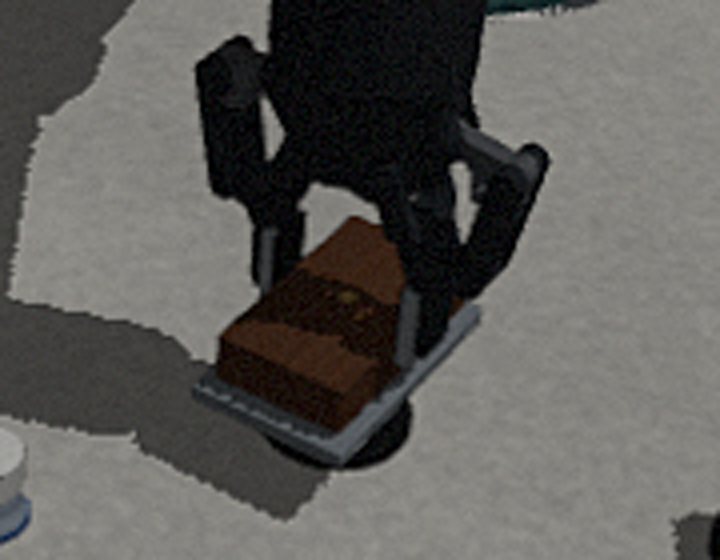

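Emit:
carry_out:
  targets:
    - {"twist":[0,0,0],"dp":[0.1,0,-0.2],"gripper":255}
    - {"twist":[0,0,0],"dp":[0,0,-0.1],"gripper":255}
    - {"twist":[0,0,0],"dp":[0,0,0],"gripper":255}
    - {"twist":[0,0,0],"dp":[0,0,0],"gripper":255}

```text
clock: 37.25
position: [0.4425, 0.0945, 0.044]
eef_rot: [-0.001, 0.995, -0.098, 0.0]
wrist_force: [-2.8, 1.2, 9.6]
width: 0.0547
```

Emit:
carry_out:
  targets:
    - {"twist":[0,0,0],"dp":[0,0,0],"gripper":60}
    - {"twist":[0,0,0],"dp":[0,0,0],"gripper":30}
    - {"twist":[0,0,0],"dp":[0,0,0],"gripper":0}
    - {"twist":[0,0,0],"dp":[0,0,0],"gripper":0}
    - {"twist":[0,0,0],"dp":[0,0,1],"gripper":0}
    - {"twist":[0,0,0],"dp":[0,0,2],"gripper":0}
    - {"twist":[0,0,0],"dp":[0,0,2],"gripper":0}
    - {"twist":[0,0,0],"dp":[0,0,3],"gripper":0}
    - {"twist":[0,0,0],"dp":[0,0,3],"gripper":0}
    - {"twist":[0,0,0],"dp":[0,0,3],"gripper":0}
    - {"twist":[0,0,0],"dp":[0,0,0],"gripper":0}

```text
clock: 38.35
position: [0.4441, 0.0945, 0.1865]
eef_rot: [-0.002, 0.995, -0.098, 0.002]
wrist_force: [0.7, -0.3, 0.4]
width: 0.0854
```

Emit:
carry_out:
  targets:
    - {"twist":[0,0,5],"dp":[-0.5,3.5,0],"gripper":0}
    - {"twist":[0,0,5],"dp":[-0.5,3.5,0],"gripper":0}
    - {"twist":[0,0,5],"dp":[-0.5,3.5,0],"gripper":0}
    - {"twist":[0,0,5],"dp":[-0.5,3.5,0],"gripper":0}
    - {"twist":[0,0,5],"dp":[-1,3.5,0],"gripper":0}
    - {"twist":[0,0,5],"dp":[-1,3.5,0],"gripper":0}
    - {"twist":[0,0,5],"dp":[-1,3.5,0],"gripper":0}
    - {"twist":[0,0,5],"dp":[-1,3.5,0],"gripper":0}
    - {"twist":[0,0,5],"dp":[-1.5,3.5,0],"gripper":0}
    - {"twist":[0,0,5],"dp":[-1.5,3.5,0],"gripper":0}
    - {"twist":[0,0,5],"dp":[-1.5,3.5,0],"gripper":0}
    - {"twist":[0,0,0],"dp":[-1,3,0],"gripper":0}

```text
clock: 39.55
position: [0.3252, 0.5108, 0.1828]
eef_rot: [0.0, 0.927, 0.374, -0.001]
wrist_force: [0.2, -0.1, 0.9]
width: 0.0854
```

Emit:
carry_out:
  targets:
    - {"twist":[0,0,5],"dp":[-1,3,0],"gripper":0}
    - {"twist":[0,0,5],"dp":[-1,3,0],"gripper":0}
    - {"twist":[0,0,0],"dp":[0,0,0],"gripper":0}
    - {"twist":[0,0,0],"dp":[0,0,0],"gripper":0}

```text
clock: 39.95
position: [0.3067, 0.5688, 0.1825]
eef_rot: [0.001, 0.892, 0.452, -0.001]
wrist_force: [-0.1, -0.2, -0.1]
width: 0.0853
```

```bash
python3 - <<'E'
from h import *
st()
t=cap('top','t25'); e=cap('scene','s25')
P=hmap(t)
g=lambda c:(c[...,0]-c[...,2]>14)
for n,s,r,S in [('oblong',(286,258),36,None),('square',(425,167),28,0),('pill',(457,260),26,0),('disc',(236,168),22,0),('small',(197,259),16,0)]:
    try: print(n,cmeas(t,.062,s,r,g), meas(t,.053,.072,.062,s,r,P))
    except Exception as x: print(n,x)
cv2.imwrite('pics/t25c.png',cv2.resize(np.clip(t['image'][130:300,170:490,::-1]*1.4,0,255).astype(np.uint8),None,fx=2.5,fy=2.5,interpolation=cv2.INTER_CUBIC))
E
```

```text
t 39.95 tcp [0.3067 0.5688 0.1825] phi -36.2 Z [-2.0e-04 -1.9e-03 -1.0e+00] w 0.0853 F [-0.1 -0.2 -0.1] q [-1.61  0.58  0.69  1.69 -0.42  1.02 -1.41]
oblong (array([0.4409, 0.095 ]), array([100.3,  56.2]), -11.1) {'cen': array([0.4403, 0.0961]), 'rect': array([0.4403, 0.0962]), 'wh': array([103. ,  59.1]), 'ang': -11.2, 'n': 1338, 'zmed': 0.0627}
square (array([ 0.6398, -0.2021]), array([62.2, 61.5]), -81.4) {'cen': array([ 0.6395, -0.2021]), 'rect': array([ 0.6395, -0.2019]), 'wh': array([65.2, 62.6]), 'ang': 8.3, 'n': 798, 'zmed': 0.0625}
pill (array([ 0.4377, -0.2658]), array([72.9, 39.2]), 11.1) {'cen': array([ 0.4377, -0.2657]), 'rect': array([ 0.4377, -0.2659]), 'wh': array([72.4, 39.2]), 'ang': 11.9, 'n': 536, 'zmed': 0.0623}
disc (array([0.6384, 0.1962]), array([52.6, 48.1]), 27.4) {'cen': array([0.6392, 0.1966]), 'rect': array([0.6396, 0.197 ]), 'wh': array([49.9, 49.1]), 'ang': 0.2, 'n': 415, 'zmed': 0.0626}
small (array([0.4392, 0.2816]), array([27.8, 26.6]), -72.6) {'cen': array([0.4405, 0.2816]), 'rect': array([0.4406, 0.2818]), 'wh': array([29.1, 28.7]), 'ang': 19.0, 'n': 157, 'zmed': 0.0632}
```

View pics/t25c.png

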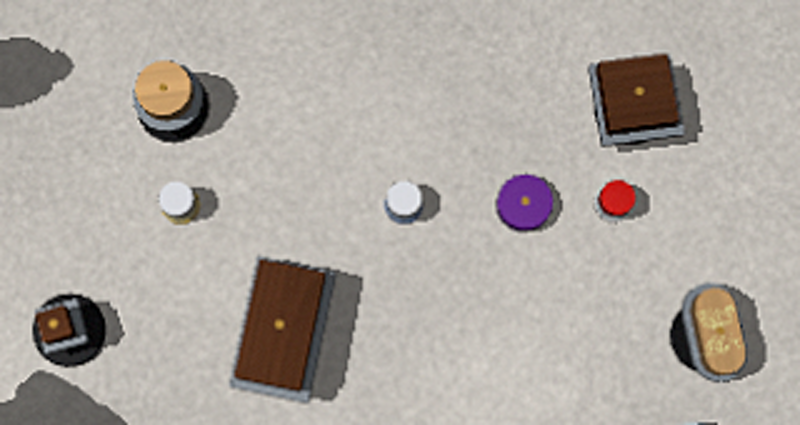

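View pics/s25.png

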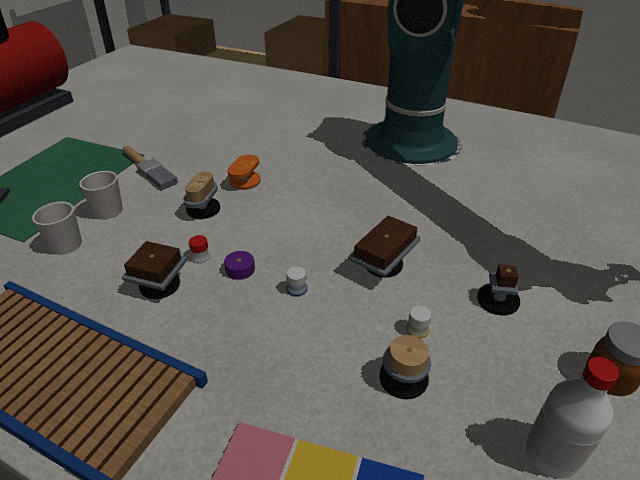

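```bash
python3 -c "
from rig import job
print(job.job_done())"
```

```text
the job is handed in; nothing more can be done
None
```

I took both piles apart from the top down and set all five plinths on their own stands, then handed the job in at about 40 s of robot time. No verdict was reported. I handled them in the order small, pill, disc, square, oblong. Nothing tipped, and the purple and orange look-alikes were left alone.

The last images show every plinth lying flat with its top about 62–63 mm above the table, where 62 mm is expected. In the top camera, each centre is within about 3 mm of its stand's measured centre, against the 10 mm limit. Angles match the plates within about 1–3 degrees. The gripper was open and well clear, with no force on the wrist.

- **Disagreement between cameras:** the two cameras differ by 2–3 mm in x on the same points. I averaged them for the two large plinths.
- **Correction made:** the disc first sat about 4 mm off centre, so I lifted it, moved it 2.5 mm and released it.
- **Check that failed:** one height check on the small plinth found nothing because the arm was blocking the view. The scene camera showed the plinth in place, and I measured it again later.

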